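# Tap a taper-shank arbor home in a bench spindle

### The job

Take the plain arbor (the one with a bare straight end: no grinding wheel, no drill chuck) out of the tool rack, stand its tapered shank loosely in the bore of the bench spindle and let go of it. Then tap its end with the soft-faced mallet - light taps, lifting the mallet off in between, not one push and not with the gripper - until the collar sits fully home on the spindle nose, and put the mallet back down on the bench. Leave the other two tools, the dial-gauge stand and the wafer canister undisturbed.

Things in the scene. Friction and masses are not known exactly. Their poses are not given: they have to be found in the camera images.
- arbor_grip (a point): Plain steel arbor, 104 mm long, about 0.25 kg, upright (own z up), hanging by its collar in any of the 3 rack holes. From the top: bare straight pilot 24 mm diameter x 46 mm with flat end, collar 36 x 8 mm, tapered shank 50 mm long. This point: middle of the pilot, on the axis, 23 mm below the top end, 23 mm above the collar's upper face, 31 mm above its underside, 81 mm above the shank's tip.
- arbor_collar (a point): Centre of the underside of the plain arbor's collar, where the tapered shank begins (22 mm in diameter here, 16 mm at the tip); own z along the axis towards the pilot. When the arbor is fully home this point coincides with point nose.
- nose (a point): Centre of the bench spindle's flat top face, 105 mm above the bench. Bore: 25 mm wide mouth, tapered inside to match the shank, deep enough for all of it. By its own weight the shank wedges with the collar about 13 mm (10 to 16) above this face; driving it on takes a force growing evenly to 12 to 20 N and friction keeps it where it gets. Home, the collar lies flat on this face and goes no further.
- spindle: Bench spindle, fixed: base 116 x 116 x 16 mm, grey housing of 88 mm diameter up to 72 mm height, then the upright steel nose of 46 mm diameter. Origin on the bench on the vertical spindle axis; own x points towards the dial-gauge stand. A small lock screw sticks out to 65 mm from the axis on its own +y side.
- rack: Aluminium tool rack, fixed: a plate 62 mm wide (own x) and 236 mm long (own y), top face 70 mm above the bench, with three holes of 27 mm in a row along own y at -78, 0 and 78 mm. The tools hang in the holes by their collars. Origin on the bench below its centre. It stands to the robot's left or right of the spindle.
- mallet_grip (a point): Soft-faced mallet, about 0.56 kg, nearly all in the head, parked standing on one face of its head, handle level, on the side of the spindle opposite the rack. This point: place to grip on the handle, 52 mm from the head's axis; own x along the handle towards the head, own z up. Handle 20 mm wide, 26 mm high, flat-sided, ends 176 mm from the head's axis, centre line 47.5 mm above the lower face.
- mallet_head (a point): Centre of the mallet's head: an upright cylinder of 40 mm diameter and 95 mm length with flat white nylon faces at both ends, so the striking face is 47.5 mm below this point (and the other one 47.5 mm above).
- gauge_stand: Dial-gauge stand (leave alone, 1.2 kg): dark base block 58 x 50 x 50 mm, in its middle a post of 12 mm diameter up to 200 mm height, an arm at 158 mm height along own -x, with an upright dial of 42 mm diameter centred at own x = -0.052, z = 0.158. It stands beside the spindle, on any side, its dial near the spindle axis. Origin on the bench below the post.
- wheel_arbor_grip (a point): Another tool in the rack (leave alone): an arbor with a grinding wheel of 55 mm diameter, 14 mm thick, and a hexagon nut; its top is 42 mm above the rack plate. This point lies on its axis, 22 mm above the underside of its collar.
- chuck_arbor_grip (a point): Another tool in the rack (leave alone): an arbor with a dark drill chuck of 37 mm diameter and a conical nose; its top is 64 mm above the rack plate. This point lies on its axis, 31 mm above the underside of its collar.
- wafer_can: Round wafer canister with a white screw lid, 68 mm diameter x 50 mm, 0.16 kg (leave alone), standing on the bench beside the spindle, about 123 mm from its axis on its own -y side. Origin at the centre of its underside.
Mind the look-alikes: they are no part of the job. What is shaped like the part that bears mallet_grip but purple is not meant. Leave any orange look-alike of the part that bears arbor_grip alone.

How it is judged:
On the way, in this order (a step that is already met when the one before it is completed fails the run):
1. the plain arbor stands released in the spindle bore, upright, its collar still clear of the nose by 3 to 20 mm (horizontal distance between arbor_collar and nose below 0.005 m and z of arbor_collar in the frame of nose between 0.003 and 0.02 m and angle between arbor_collar's own z axis and vertical below 0.08 rad and contact force between the fingers and arbor below 0.2 N), for 0.2 s.
2. the mallet taps the arbor's end while it stands proud (contact force between mallet and arbor above 2 N and z of arbor_collar in the frame of nose above 0.0022 m and horizontal distance between arbor_collar and nose below 0.005 m and contact force between the fingers and arbor below 0.2 N).
3. after the first light tap the mallet is lifted off and the arbor is not home yet (more than 2.2 mm proud) (contact force between mallet and arbor below 0.05 N and z of mallet_head in the frame of arbor_grip above 0.0735 m and z of arbor_collar in the frame of nose above 0.0022 m and horizontal distance between arbor_collar and nose below 0.005 m and contact force between the fingers and arbor below 0.2 N), for 0.04 s.
4. the collar is home on the nose (within 1.8 mm), driven there by further taps (z of arbor_collar in the frame of nose below 0.0018 m and horizontal distance between arbor_collar and nose below 0.0025 m and angle between arbor_collar's own z axis and vertical below 0.05 rad and contact force between the fingers and arbor below 0.2 N), for 0.1 s.
At the end, for the whole second after the job is handed in: The plain arbor's collar is home on the spindle nose: gap under 1.8 mm, axis within 2.5 mm and upright within 0.05 rad, at rest and released. The mallet is released and at rest on the bench, standing or lying (head centre lower than 60 mm), not touching arbor or spindle (all of step 4 and z of arbor_collar in the frame of nose above -0.002 m and linear speed of each of arbor, mallet below 0.02 m/s and height (world z) of mallet_head below 0.06 m and contact force between the fingers and mallet below 0.2 N and contact force between mallet and arbor below 0.2 N and contact force between mallet and spindle below 0.2 N).
It fails at once if the arbor is driven home with the gripper or arm instead of the mallet (z of arbor_collar in the frame of nose below 0.0022 m and horizontal distance between arbor_collar and nose below 0.006 m and contact force between any of the fingers, the arm and arbor above 1 N).
It fails at once if the plain arbor is dropped or toppled (leaning more than 0.8 rad) (angle between arbor_collar's own z axis and vertical above 0.8 rad).
It fails at once if the dial-gauge stand is shifted more than 8 mm or tipped (distance of gauge_stand from where it was at the start of the episode above 0.008 m or angle between gauge_stand's own z axis and vertical above 0.1 rad).
It fails at once if another tool is taken or knocked out of its rack hole (moved more than 15 mm) (distance of any of wheel_arbor_grip, chuck_arbor_grip from where it was at the start of the episode above 0.015 m).
It fails at once if the wafer canister is shifted more than 15 mm (distance of wafer_can from where it was at the start of the episode above 0.015 m).
It also fails if it takes over 72 s, if anything falls off the work surface, if the arm or the gripper's body presses on something with over 40 N, if the wrist force passes 120 N, or if a joint passes its speed limit or range.

### The arm

A 6-joint arm with a two-finger parallel gripper is mounted at the origin on the work surface. World frame = base frame: x ahead of the robot, y to its left, z up, the work surface at z = 0. Lengths are in m, angles in rad, forces in N, time in s.
With the tool pointing down it reaches from about 0.35 to 0.85 m from the base axis. Payload 8.1 kg.
Tool frame: the origin (TCP) lies midway between the tips of the shut fingers; the grasp point (between the pads) lies 19 mm behind it; x points along the fingers, z is the direction in which the jaws open and shut, and the axes are right-handed (so a half turn about x gives the same grasp; the last joint's range is limited). The gripper opens to 93 mm and grips with 3 to 60 N. Pads are 15 mm wide; open, the fingers measure 128 mm over their backs; the gripper's body (75 mm by 188 mm) begins 65 mm behind the grasp point.
Start: joints at [1.101, 0.13, 1.488, -0, 1.523, -0.085], TCP at [0.225, 0.556, 0.219] pointing down, gripper open.
Joint ranges: [-2.96, 2.96], [-0.89, 2.26], [0.02, 2.5], [-1.34, 4.48], [0, 2.73], [-2.66, 2.66]. Speed limits (rad/s): [2.39, 2.39, 2.79, 3.14, 3.14, 3.14].

### API

Orientations are given as a unit quaternion [x, y, z, w].
In Python, from bench import ctrl gives the robot as it stands.
- The arm moves only by the tool play_rows, never from a script. Its argument "plan" is a list of rows, each a list of 2 entries, a list of its own where there are three numbers: the shift along the tool's x, y, z in cm, then the turn about the tool's x in degrees. In form: [[[dx, dy, dz], yaw], ...]. A call has exactly 8 rows; each row shifts and turns the commanded pose from where the row before left it, along the tool's axes as they then stand; what a row does not reach is not made up. A row lasts 1/10 s, in which the tool goes at most 50 mm and 8.59 degrees, less where a joint would pass 70% of its speed; a pose out of reach is approached as far as the arm can. A call with a gripper value outside its range is refused whole. "grip" is the closure, from 0 (fully open) to 1 (shut), set as the call begins (left out, the last holds). The fingers move at their own pace and stop on an object; "newtons" is the grip in N (left out, the last holds). Time passes only in rows, so rows that do not move let the fingers close, or fill a call up. It gives the time, the measured TCP pose, the force and the opening at its end, in the units of the state.
- ctrl.read_state(): the state, without advancing time (a new reading comes with each control period).
- ctrl.grab_frame(name): name is "scene" or "top"; returns (picture, depth): 420x560x3 uint8, blue, green, red; 420x560 float32, m along the optical axis (not along the pixel's ray), 0 where there is no reading.
- ctrl.calibration(name): a dict with "intrinsics" (3x3 intrinsics, pixels), "position" and "rotation" of the camera in the world. Camera axes: x right, y down, z forward; pixel columns grow to the right and rows downward; lengths in m; the calibration is good to about 2 mm. A picture is of the moment at which its call begins. calibration takes no time and is no camera call.
- ctrl.hand_in(): hands the job in, once; it reports no verdict.
The state is a dict: "clock": time; "joint_pos": joint angles; "dq": joint speeds; "effort": joint torques, N m; "tool_pos": TCP position; "orientation": TCP orientation; "wrist_force": force on the tool from outside, world axes, zero at the start; "ft_torque": the same for the moment, N m; "gripper_width": finger opening in m.
Only numpy, scipy, OpenCV 4.12 (cv2) and the standard library are available. Lean on these libraries where they do the work, as an engineer would, in place of code of your own. Each camera call takes 0.05 s, during which the arm holds its last target.

## Working session

There is one attempt and no reset: what is moved stays moved. The work goes in short steps, Python scripts to look and compute and a tool call to move; the robot and the scene stay as the last step left them, time stands still between calls to the robot, and variables do not carry over. Pictures are saved under pics/ and viewed, and the job is handed in when it is done.

Besides the shell and the picture viewer there is one more tool, called after "Call:" by a JSON object that holds its "api" and its "payload". play_rows: Moves the arm, as the interface text tells. Its arguments: {"type":"object","properties":{"plan":{"type":"array"},"grip":{"type":"number"},"newtons":{"type":"number"}},"required":["plan"]}

```bash
ls -la; mkdir -p pics; cat > h.py <<'E'
import numpy as np, cv2
from bench import ctrl
def grab(n,fn=None):
    im,d=ctrl.grab_frame(n)
    if fn: cv2.imwrite(fn,im)
    return im,d
def cloud(n,d):
    c=ctrl.calibration(n);K=np.array(c["intrinsics"]);R=np.array(c["rotation"]);p=np.array(c["position"])
    v,u=np.mgrid[:d.shape[0],:d.shape[1]]
    P=np.stack([(u-K[0,2])/K[0,0]*d,(v-K[1,2])/K[1,1]*d,d],-1)
    W=P@R.T+p
    W[d<=0]=np.nan
    return W
E
python3 - <<'E'
from h import *
for n in("scene","top"):
    im,d=grab(n,f"pics/{n}0.png"); np.savez(f"{n}0.npz",im=im,d=d); c=ctrl.calibration(n); print(c)
print(ctrl.read_state())
E
```

```text
total 12
drwxr-xr-x  3 agent agent 4096 Dec  7 13:21 .
drwxr-xr-x 23 root  root  4096 Dec  7 13:21 ..
drwxr-xr-x  2 agent agent 4096 Dec  7 13:21 pics
{'intrinsics': array([[396.6876437 ,   0.        , 277.13233297],
       [  0.        , 396.6876437 , 213.01936644],
       [  0.        ,   0.        ,   1.        ]]), 'position': array([1.00500775, 0.33125047, 0.58043989]), 'rotation': array([ 0.43401198,  0.79030842, -0.37933455, -0.20772942])}
{'intrinsics': array([[535.66864306,   0.        , 282.81818264],
       [  0.        , 535.66864306, 205.70867573],
       [  0.        ,   0.        ,   1.        ]]), 'position': array([0.23710174, 0.00940434, 1.37395507]), 'rotation': array([-0.69896016,  0.70857156, -0.06664205,  0.07028423])}
{'clock': 0.1, 'joint_pos': array([ 1.10059333e+00,  1.31117165e-01,  1.48915714e+00,  6.16848086e-06,
        1.52302815e+00, -8.54169775e-02]), 'dq': array([ 0.00049853,  0.00012433, -0.00332782,  0.00079546, -0.00021625,
        0.00084861]), 'effort': array([-2.82345663e-04, -5.61341357e+01, -4.93097091e+01,  7.69343670e-02,
        2.91045610e-02, -6.76420200e-05]), 'tool_pos': array([0.22496579, 0.55566584, 0.21768081]), 'orientation': array([-0.39546229,  0.58690808,  0.39487843,  0.58584939]), 'wrist_force': array([ 0.24779208, -0.11820668, -0.28168211]), 'ft_torque': array([-0.02786741, -0.00839571, -0.01799293]), 'gripper_width': 0.0930327172511692}
```

Rotation is a quaternion; adapt.

```bash
sed -i 's/R=np.array(c\["rotation"\])/R=Rot.from_quat(c["rotation"]).as_matrix()/; 1a from scipy.spatial.transform import Rotation as Rot' h.py
python3 - <<'E'
from h import *
for n in("scene","top"):
    z=np.load(f"{n}0.npz"); W=cloud(n,z["d"])
    for p in [(100,100),(280,210),(400,300),(300,500)]:print(n,p,W[p])
E
```

```text
scene (100, 100) [ 0.14349047 -1.0200733  -0.03083789]
scene (280, 210) [ 0.67088769 -0.02236984  0.05046199]
scene (400, 300) [ 7.48129633e-01  2.07043405e-01 -2.81954935e-04]
scene (300, 500) [ 0.38997452  0.42476841 -0.00105639]
top (100, 100) [0.80723695 0.50873706 0.00122878]
top (280, 210) [0.31677379 0.2024981  0.0014135 ]
top (400, 300) [ 0.08200249 -0.01257498  0.37681456]
top (300, 500) [ 0.25709835 -0.530897   -0.00383693]
```

View pics/scene0.png

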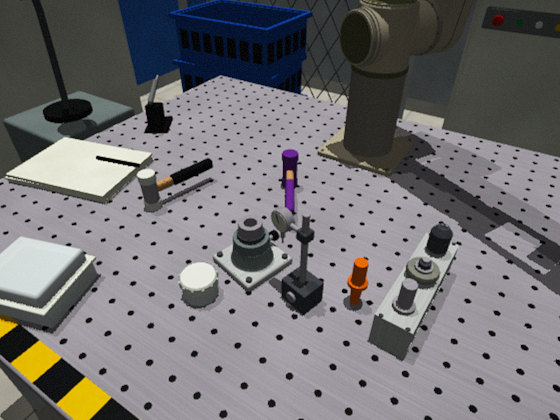

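View pics/top0.png

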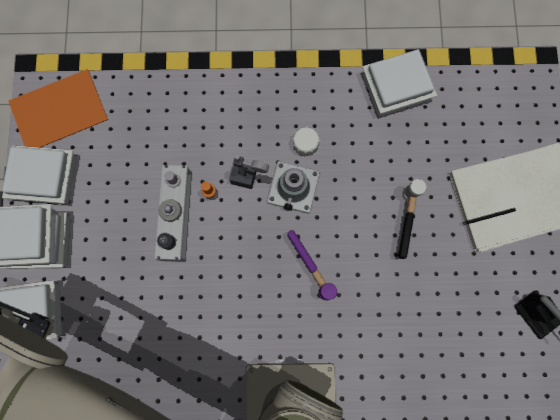

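Scene: plain arbor in the outermost rack hole (top ≈(172,178); scene ≈(407,295)), wheel (170,210), chuck (166,241). Spindle nose is at top (294,178), gauge at (243,174), can (305,140), mallet head (418,188) with its handle towards the robot. The orange decoy is at (208,188) and the purple mallet between the spindle and the base. Next I measure these.

```bash
cat > m.py <<'E'
from h import *
def circ(P):
    A=np.c_[2*P[:,:2],np.ones(len(P))];s=np.linalg.lstsq(A,(P[:,:2]**2).sum(1),rcond=None)[0]
    return s[:2],np.sqrt(s[2]+s[:2]@s[:2])
def sel(W,c,r,z0,z1):
    m=(np.hypot(W[...,0]-c[0],W[...,1]-c[1])<r)&(W[...,2]>z0)&(W[...,2]<z1)
    return W[m]
E
python3 - <<'E'
from m import *
T=np.load("top0.npz");S=np.load("scene0.npz")
WT=cloud("top",T["d"]);WS=cloud("scene",S["d"])
for nm,(u,v) in dict(arb=(172,178),wheel=(170,210),chuck=(166,241),orange=(208,188),nose=(294,178),gpost=(238,172),dial=(260,166),can=(306,138),mh=(418,187),hand=(405,240),handnear=(411,205),purplehead=(328,291)).items():
    print(nm,WT[v,u].round(4))
for nm,(u,v) in dict(arb=(408,290),nose=(250,224),mh=(148,175),post=(305,218)).items():
    print('S',nm,WS[v,u].round(4))
# table check
for n,W in(("T",WT),("S",WS)):
    m=(abs(W[...,2])<.012)&(W[...,0]>.3)&(W[...,0]<.8)&(abs(W[...,1])<.5); Q=W[m]
    print(n,np.linalg.lstsq(np.c_[Q[:,:2],np.ones(len(Q))],Q[:,2],rcond=None)[0].round(4))
E
```

```text
arb [0.5544 0.28   0.1239]
wheel [0.4798 0.2868 0.1047]
chuck [0.402  0.29   0.1241]
orange [0.5343 0.1966 0.0988]
nose [ 0.5696 -0.0149  0.0459]
gpost [0.5861 0.1276 0.0513]
dial [0.5646 0.0652 0.184 ]
can [ 0.6743 -0.0476  0.0507]
mh [ 0.5305 -0.3171  0.0941]
hand [ 0.4046 -0.2852  0.0614]
handnear [ 0.4925 -0.3056  0.0597]
purplehead [ 0.2818 -0.0893  0.0973]
S arb [0.5728 0.2865 0.1214]
S nose [ 0.5454 -0.0233  0.0897]
S mh [ 0.5348 -0.3088  0.0949]
S post [0.5895 0.1166 0.1969]
T [ 0.0001  0.001  -0.0005]
S [ 0.0001  0.     -0.0007]
```

```bash
python3 - <<'E'
from m import *
T=np.load("top0.npz");S=np.load("scene0.npz")
WT=cloud("top",T["d"]);WS=cloud("scene",S["d"])
for n,W in(("T",WT),("S",WS)):
    for nm,c,r,z0,z1 in [("arbtop",(.556,.28),.03,.118,.13),("chuck",(.40,.29),.03,.127,.14),("nosetop",(.55,-.02),.04,.1,.109),("can",(.672,-.048),.05,.045,.055),("mh",(.53,-.315),.04,.09,.1),("dial",(.565,.06),.06,.13,.19),("orange",(.534,.197),.03,.09,.11)]:
        P=sel(W,c,r,z0,z1)
        if len(P)<5: print(n,nm,len(P));continue
        print(n,nm,len(P),"mean",P.mean(0).round(4),"mid",((P.min(0)+P.max(0))/2).round(4),"ext",np.ptp(P,0).round(4))
    # rack plate rectangle
    P=W[(W[...,2]>.063)&(W[...,2]<.074)&(W[...,0]>.33)&(W[...,0]<.65)&(W[...,1]>.2)&(W[...,1]<.4)]
    r=cv2.minAreaRect(P[:,:2].astype(np.float32)*1000);print(n,"rack",r,P[:,2].mean())
    # base plate
    P=W[(W[...,2]>.011)&(W[...,2]<.021)&(W[...,0]>.45)&(W[...,0]<.66)&(W[...,1]>-.12)&(W[...,1]<.06)]
    print(n,"base",cv2.minAreaRect(P[:,:2].astype(np.float32)*1000))
    P=W[(W[...,2]>.057)&(W[...,2]<.066)&(W[...,0]>.33)&(W[...,0]<.52)&(W[...,1]>-.35)&(W[...,1]<-.24)]
    if len(P)>10:print(n,"handle",cv2.minAreaRect(P[:,:2].astype(np.float32)*1000),P[:,2].mean())
    P=W[(W[...,2]>.072)&(W[...,2]<.2)&(W[...,0]>.48)&(W[...,0]<.65)&(W[...,1]>-.08)&(W[...,1]<.03)]
    print(n,"nosecyl",((P.min(0)+P.max(0))/2).round(4),np.ptp(P,0).round(4))
E
```

```text
T arbtop 79 mean [0.5615 0.2884 0.1236] mid [0.561  0.2882 0.1236] ext [0.0222 0.0253 0.011 ]
T chuck 41 mean [0.406  0.2959 0.1298] mid [0.4063 0.2951 0.1333] ext [0.0237 0.0216 0.0124]
T nosetop 183 mean [ 0.5554 -0.0125  0.1042] mid [ 0.5559 -0.0126  0.1044] ext [0.0454 0.0417 0.0088]
T can 456 mean [ 0.672  -0.0463  0.0494] mid [ 0.6721 -0.0476  0.05  ] ext [0.0674 0.0673 0.0098]
T mh 182 mean [ 0.5321 -0.3159  0.0943] mid [ 0.5322 -0.3163  0.0947] ext [0.0387 0.0375 0.0094]
T dial 266 mean [0.572  0.079  0.1678] mid [0.5752 0.083  0.1623] ext [0.0336 0.0709 0.0491]
T orange 82 mean [0.5391 0.2026 0.1025] mid [0.5403 0.2023 0.1   ] ext [0.0239 0.0228 0.0189]
T rack ((483.2128601074219, 264.600341796875), (120.85086059570312, 237.22930908203125), 86.95555114746094) 0.06953163073604086
T base ((581.2614135742188, -19.06420135498047), (115.31072998046875, 169.71292114257812), 74.97195434570312)
T handle ((440.20709228515625, -294.1310729980469), (19.28014373779297, 157.82591247558594), 77.10277557373047) 0.05969855452577415
T nosecyl [ 0.5552 -0.0118  0.0917] [0.0672 0.065  0.0393]

[... 399 characters left out ...]
an [ 0.5344 -0.3166  0.0936] mid [ 0.5336 -0.3183  0.0932] ext [0.0373 0.0401 0.0062]
S dial 573 mean [0.5793 0.0768 0.1634] mid [0.5776 0.0797 0.1596] ext [0.0335 0.0706 0.059 ]
S orange 189 mean [0.543  0.2015 0.1004] mid [0.5406 0.2007 0.0978] ext [0.0246 0.023  0.0155]
S rack ((482.04437255859375, 262.6337585449219), (117.25128936767578, 238.5735626220703), 86.94261169433594) 0.06920672533365692
S base ((576.4563598632812, -20.368331909179688), (115.683349609375, 159.21034240722656), 74.50321197509766)
S handle ((436.40985107421875, -297.48040771484375), (21.089580535888672, 153.1141357421875), 74.87255859375) 0.05897671589913138
S nosecyl [ 0.5585 -0.0147  0.0891] [0.0643 0.0629 0.0342]
```

```bash
python3 - <<'E'
from m import *
T=np.load("top0.npz")["im"];S=np.load("scene0.npz")["im"]
a=cv2.resize(T[120:260,140:300],None,fx=5,fy=5,interpolation=cv2.INTER_CUBIC)[:600,:800]
cv2.imwrite("pics/z1.png",a)
cv2.imwrite("pics/z2.png",cv2.resize(S[180:320,200:340],None,fx=4,fy=4,interpolation=cv2.INTER_CUBIC))
E
```

```text
(no output)
```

View pics/z1.png

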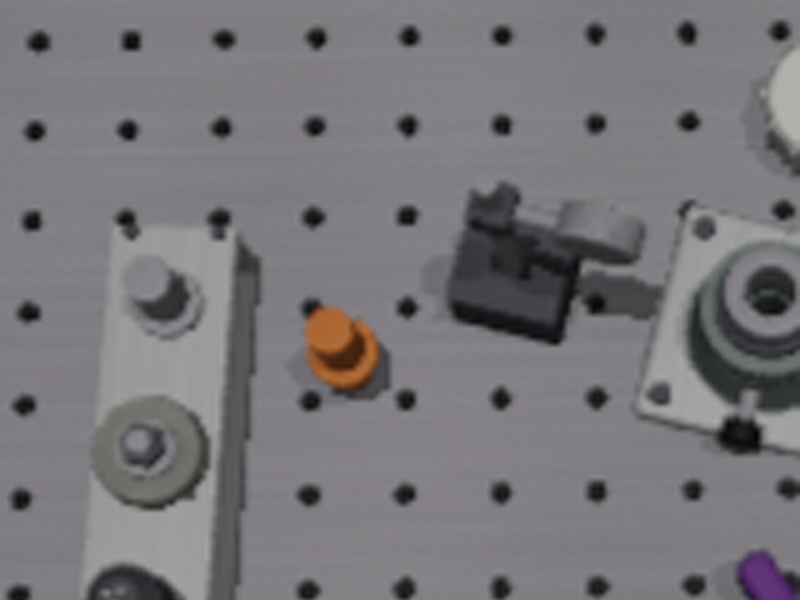

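View pics/z2.png

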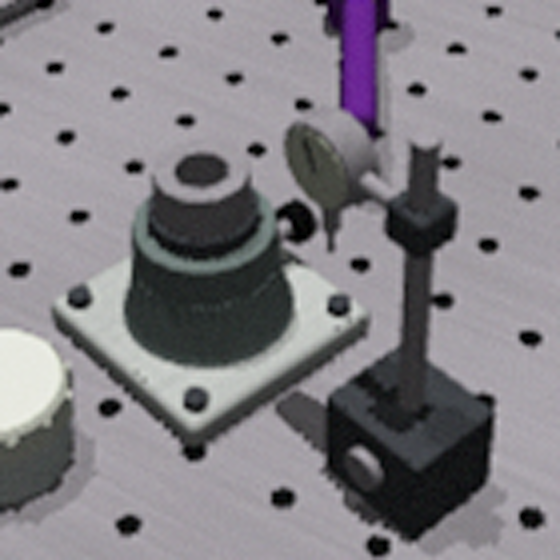

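```bash
python3 - <<'E'
from m import *
s=ctrl.read_state();R=Rot.from_quat(s["orientation"]).as_matrix();print(R.round(3),s["tool_pos"])
T=np.load("top0.npz");S=np.load("scene0.npz")
WT=cloud("top",T["d"]);WS=cloud("scene",S["d"])
for n,W in(("T",WT),("S",WS)):
    P=sel(W,(.575,.07),.075,.125,.205)
    P=P[P[:,1]>.02]
    for z in np.arange(.125,.205,.01):
        q=P[(P[:,2]>=z)&(P[:,2]<z+.01)]
        if len(q):print(n,round(z,3),len(q),q.min(0).round(3),q.max(0).round(3))
    # handle centreline per x
    for x in np.arange(.36,.515,.03):
        q=W[(W[...,2]>.056)&(W[...,2]<.068)&(abs(W[...,0]-x)<.01)&(W[...,1]>-.35)&(W[...,1]<-.24)]
        if len(q):print(n,"h",x.round(3),len(q),q[:,1].min().round(4),q[:,1].max().round(4),q[:,2].mean().round(4))
E
```

```text
[[-0.001 -0.927  0.375]
 [-0.002  0.375  0.927]
 [-1.     0.    -0.002]] [0.22496579 0.55566584 0.21768081]
T 0.125 1 [0.579 0.119 0.125] [0.579 0.119 0.125]
T 0.135 7 [0.561 0.062 0.138] [0.566 0.081 0.145]
T 0.145 19 [0.558 0.053 0.146] [0.579 0.128 0.154]
T 0.155 80 [0.558 0.048 0.155] [0.589 0.129 0.165]
T 0.165 121 [0.559 0.05  0.165] [0.592 0.129 0.175]
T 0.175 69 [0.561 0.052 0.175] [0.582 0.123 0.185]
T 0.185 9 [0.579 0.113 0.185] [0.589 0.122 0.194]
T 0.195 21 [0.579 0.113 0.196] [0.589 0.124 0.204]
T h 0.36 15 -0.2862 -0.2695 0.0596
T h 0.39 58 -0.293 -0.2725 0.0595
T h 0.42 50 -0.3 -0.2793 0.0591
T h 0.45 49 -0.3062 -0.2873 0.0595
T h 0.48 38 -0.3109 -0.2926 0.0584
T h 0.51 28 -0.3175 -0.3036 0.0589
S 0.125 44 [0.572 0.063 0.125] [0.59  0.121 0.135]
S 0.135 48 [0.577 0.052 0.135] [0.591 0.122 0.145]
S 0.145 126 [0.572 0.047 0.145] [0.598 0.128 0.155]
S 0.155 233 [0.567 0.044 0.155] [0.598 0.128 0.165]
S 0.165 241 [0.561 0.047 0.165] [0.596 0.128 0.175]
S 0.175 137 [0.561 0.052 0.175] [0.591 0.122 0.185]
S 0.185 34 [0.584 0.113 0.185] [0.591 0.122 0.195]
S 0.195 45 [0.579 0.111 0.195] [0.59  0.122 0.2  ]
S h 0.36 9 -0.2859 -0.2718 0.0585
S h 0.39 35 -0.2938 -0.2753 0.0586
S h 0.42 38 -0.2999 -0.2808 0.059
S h 0.45 37 -0.3081 -0.2883 0.0588
S h 0.48 28 -0.3148 -0.294 0.0578
S h 0.51 18 -0.3183 -0.3037 0.0571
```

```bash
cat > p.py <<'E'
import sys
from m import *
def go(x,y,z,a=None):
    s=ctrl.read_state();R=Rot.from_quat(s["orientation"]).as_matrix();p=s["tool_pos"]
    ja=np.degrees(np.arctan2(R[1,2],R[0,2]))
    t=ja if a is None else a
    d=np.array([x,y,z])-p; c,sn=np.cos(np.radians(t)),np.sin(np.radians(t))
    print("t",s["clock"],"p",p.round(4),"jaw",ja.round(2),"down",R[:,0].round(3),"w",s["gripper_width"].__round__(4),"F",s["wrist_force"].round(2))
    print("yaw",round(-(t-ja),2),"dx dy dz cm after yaw",np.round(100*np.array([-d[2],-sn*d[0]+c*d[1],c*d[0]+sn*d[1]]),2), "| in current jaw", np.round(100*(R.T@d),2))
if __name__=="__main__": go(*map(float,sys.argv[1:]))
E
python3 p.py .5615 .287 .19 87
```

```text
t 0.1 p [0.225  0.5557 0.2177] jaw 67.95 down [-0.001 -0.002 -1.   ] w 0.093 F [ 0.25 -0.12 -0.28]
yaw -19.05 dx dy dz cm after yaw [  2.77 -35.01 -25.07] | in current jaw [  2.78 -41.28 -12.27]
```

Call:
{"api": "play_rows", "payload": {"plan": [[[0, 0, 0], -6.35], [[0, 0, 0], -6.35], [[0, 0, 0], -6.35], [[0, -3.5, -2.5], 0], [[0, -3.5, -2.5], 0], [[0, -3.5, -2.5], 0], [[0, -3.5, -2.5], 0], [[0, -3.5, -2.5], 0]], "grip": 0.3, "newtons": 30}}

```text
clock: 0.9
tool_pos: [0.3943, 0.4208, 0.2181]
orientation: [-0.487, 0.513, 0.487, 0.513]
wrist_force: [0.2, 0.2, -0.6]
gripper_width: 0.065
```

Call:
{"api": "play_rows", "payload": {"plan": [[[0.5, -3.5, -2.5], 0], [[0.5, -3.5, -2.5], 0], [[0.5, -3.5, -2.5], 0], [[0.5, -3.5, -2.5], 0], [[0.5, -3.5, -2.5], 0], [[0, 0, 0], 0], [[0, 0, 0], 0], [[0, 0, 0], 0]]}}

```text
clock: 1.7
tool_pos: [0.5609, 0.2888, 0.1934]
orientation: [-0.487, 0.513, 0.487, 0.513]
wrist_force: [-0.4, -0.2, 0.5]
gripper_width: 0.0651
```

```bash
python3 p.py .5615 .287 .088 87
python3 - <<'E'
from m import *
im,d=grab("scene","pics/s1.png")
W=cloud("scene",d)
P=sel(W,(.5615,.287),.03,.09,.13);print(P.mean(0),np.ptp(P,0))
P=sel(W,(.5615,.287),.03,.118,.13);print(P.mean(0),(P.min(0)+P.max(0))/2,np.ptp(P,0),len(P))
cv2.imwrite("pics/s1z.png",cv2.resize(im[150:350,300:500],None,fx=3,fy=3,interpolation=cv2.INTER_CUBIC))
E
```

```text
t 1.7 p [0.5609 0.2888 0.1934] jaw 87.03 down [-0.001  0.    -1.   ] w 0.0651 F [-0.44 -0.18  0.55]
yaw 0.03 dx dy dz cm after yaw [10.54 -0.07 -0.17] | in current jaw [10.54 -0.07 -0.17]
[0.56717137 0.28663716 0.11291758] [0.02589373 0.02351389 0.03564944]
[0.56361655 0.28620805 0.12266009] [0.56143224 0.28583786 0.12187264] [0.02562182 0.02351389 0.00764709] 182
```

View pics/s1z.png

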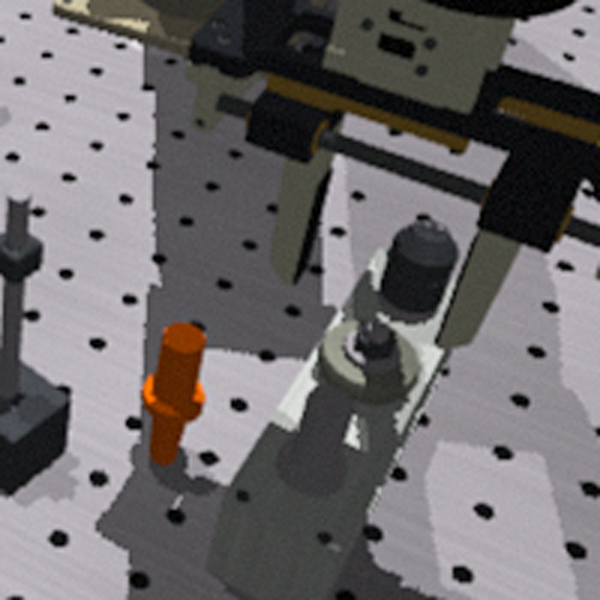

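The open gripper straddles the row above the plain arbor (centre ≈(312,440) in the crop), with the orange decoy clear at (175,390). I'll lower and close.

Call:
{"api": "play_rows", "payload": {"plan": [[[2, 0, -0.2], 0], [[2, 0, 0], 0], [[2, 0, 0], 0], [[2, 0, 0], 0], [[1.5, 0, 0], 0], [[1, 0, 0], 0], [[0, 0, 0], 0], [[0, 0, 0], 0]]}}

```text
clock: 2.55
tool_pos: [0.5617, 0.2866, 0.0893]
orientation: [-0.487, 0.513, 0.487, 0.513]
wrist_force: [0.0, -0.1, 0.7]
gripper_width: 0.0648
```

Call:
{"api": "play_rows", "payload": {"plan": [[[0, 0, 0], 0], [[0, 0, 0], 0], [[0, 0, 0], 0], [[0, 0, 0], 0], [[0, 0, 0], 0], [[0, 0, 0], 0], [[0, 0, 0], 0], [[0, 0, 0], 0]], "grip": 1, "newtons": 35}}

```text
clock: 3.35
tool_pos: [0.5616, 0.2861, 0.0887]
orientation: [-0.487, 0.513, 0.487, 0.513]
wrist_force: [-0.0, -0.2, 1.0]
gripper_width: 0.0237
```

Call:
{"api": "play_rows", "payload": {"plan": [[[-1, 0, 0], 0], [[-2, 0, 0], 0], [[-3, 0, 0], 0], [[-4, 0, 0], 0], [[-4, 0, 0], 0], [[-4, 0, 0], 0], [[-3, 0, 0], 0], [[0, 0, 0], 0]]}}

```text
clock: 4.15
tool_pos: [0.5635, 0.2871, 0.3056]
orientation: [-0.488, 0.51, 0.486, 0.516]
wrist_force: [0.1, 0.8, -2.0]
gripper_width: 0.0236
```

```bash
python3 p.py .5555 -.0135 .30 177; python3 p.py .5555 -.0135 .30 -3
python3 - <<'E'
from m import *
im,d=grab("scene","pics/s2.png")
W=cloud("scene",d)
P=sel(W,(.5615,.287),.045,.21,.36)
from h import *
for z in np.arange(.21,.34,.008):
    q=P[(P[:,2]>=z)&(P[:,2]<z+.008)]
    if len(q):print(z.round(3),len(q),q.min(0).round(4),q.max(0).round(4))
cv2.imwrite("pics/s2z.png",cv2.resize(im[50:250,320:520],None,fx=3,fy=3,interpolation=cv2.INTER_CUBIC))
E
```

```text
t 4.15 p [0.5635 0.2871 0.3056] jaw 87.01 down [ 0.009  0.004 -1.   ] w 0.0236 F [ 0.07  0.77 -2.02]
yaw -89.99 dx dy dz cm after yaw [ 0.56 30.06 -0.77] | in current jaw [  0.44  -0.77 -30.06]
t 4.15 p [0.5635 0.2871 0.3056] jaw 87.01 down [ 0.009  0.004 -1.   ] w 0.0236 F [ 0.07  0.77 -2.02]
yaw 90.01 dx dy dz cm after yaw [  0.56 -30.06   0.77] | in current jaw [  0.44  -0.77 -30.06]
0.234 35 [0.563  0.2796 0.2374] [0.5729 0.2948 0.2418]
0.242 59 [0.5649 0.2792 0.242 ] [0.575  0.2954 0.2498]
0.25 73 [0.5641 0.2782 0.25  ] [0.5737 0.2958 0.2579]
0.258 73 [0.5644 0.2778 0.2581] [0.5739 0.2961 0.2658]
0.266 80 [0.5647 0.2773 0.2662] [0.5747 0.2969 0.2737]
0.274 77 [0.5641 0.2777 0.2743] [0.5755 0.2969 0.2816]
0.282 66 [0.5643 0.2693 0.2821] [0.5819 0.3045 0.29  ]
0.29 282 [0.5554 0.2694 0.29  ] [0.5826 0.3045 0.2979]
0.298 119 [0.5649 0.2698 0.298 ] [0.576  0.3031 0.306 ]
0.306 227 [0.564  0.2622 0.306 ] [0.5765 0.3097 0.314 ]
0.314 282 [0.5568 0.26   0.314 ] [0.576  0.3134 0.322 ]
0.322 301 [0.5607 0.2592 0.322 ] [0.5762 0.314  0.33  ]
0.33 312 [0.5565 0.2589 0.33  ] [0.5765 0.3142 0.338 ]
0.338 400 [0.5509 0.2587 0.338 ] [0.5766 0.3148 0.346 ]
```

View pics/s2z.png

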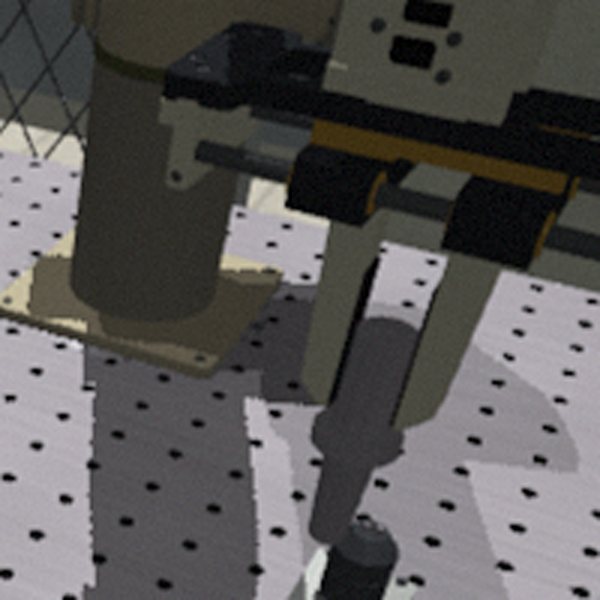

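Call:
{"api": "play_rows", "payload": {"plan": [[[0, 0, -2.5], 0], [[0, -0.1, -4.5], 0], [[0, -0.1, -4.6], 0], [[0, -0.1, -4.6], 0], [[0, -0.1, -4.6], 0], [[0, -0.1, -4.5], 0], [[0, 0, -3], 0], [[0, 0, -1.5], 0]]}}

```text
clock: 5.0
tool_pos: [0.5497, -0.0142, 0.2961]
orientation: [-0.485, 0.515, 0.487, 0.513]
wrist_force: [-1.0, -0.2, -2.4]
gripper_width: 0.0236
```

Call:
{"api": "play_rows", "payload": {"plan": [[[0, 0, 0], 0], [[0, 0, 0], 0], [[0, 0, 0], 0], [[0, 0, 0], 0], [[0, 0, 0], 0], [[0, 0, 0], 0], [[0, 0, 0], 0], [[0, 0, 0], 0]]}}

```text
clock: 5.8
tool_pos: [0.551, -0.0115, 0.2987]
orientation: [-0.487, 0.513, 0.487, 0.513]
wrist_force: [0.3, 0.5, -3.0]
gripper_width: 0.0235
```

```bash
python3 p.py .5555 -.0135 .20
python3 - <<'E'
from m import *
im,d=grab("scene","pics/s3.png")
W=cloud("scene",d)
P=sel(W,(.5555,-.0135),.045,.085,.36)
for z in np.arange(.08,.34,.008):
    q=P[(P[:,2]>=z)&(P[:,2]<z+.008)]
    if len(q):
        print(z.round(3),len(q),q.min(0).round(4),q.max(0).round(4))
P=sel(W,(.5555,-.0135),.045,.1,.108);print((P.min(0)+P.max(0))/2)
cv2.imwrite("pics/s3z.png",cv2.resize(im[50:250,150:350],None,fx=3,fy=3,interpolation=cv2.INTER_CUBIC))
E
```

```text
t 5.8 p [ 0.551  -0.0115  0.2987] jaw 87.01 down [ 0.  0. -1.] w 0.0235 F [ 0.34  0.54 -3.03]
yaw -0.0 dx dy dz cm after yaw [ 9.87 -0.46 -0.17] | in current jaw [ 9.87 -0.46 -0.17]
0.08 35 [ 0.542  -0.0293  0.0851] [0.579  0.0079 0.0879]
0.088 119 [ 0.5414 -0.0289  0.088 ] [0.578  0.0078 0.0959]
0.096 201 [ 0.5324 -0.0362  0.0961] [0.5783 0.0083 0.104 ]
0.104 115 [ 0.5347 -0.037   0.104 ] [0.5777 0.0079 0.1065]
0.224 8 [ 0.5492 -0.0108  0.2295] [ 0.558  -0.0049  0.231 ]
0.232 41 [ 0.5463 -0.0171  0.2322] [ 0.5598 -0.0032  0.2399]
0.24 45 [ 0.5469 -0.0162  0.2401] [ 0.5602 -0.0021  0.2479]
0.248 45 [ 0.5473 -0.0177  0.248 ] [ 0.5604 -0.0021  0.256 ]
0.256 51 [ 0.547  -0.0164  0.2565] [ 0.5607 -0.0017  0.264 ]
0.264 50 [ 0.5478 -0.018   0.264 ] [ 5.616e-01 -1.000e-04  2.715e-01]
0.272 28 [ 0.5457 -0.0171  0.272 ] [0.5673 0.0045 0.28  ]
0.28 166 [ 0.5342 -0.0293  0.2801] [0.5693 0.0067 0.2879]
0.288 73 [ 0.5378 -0.0247  0.288 ] [0.5652 0.0059 0.2958]
0.296 84 [ 0.5488 -0.0333  0.2961] [0.5633 0.0094 0.3039]
0.304 147 [ 0.5438 -0.0378  0.304 ] [0.5634 0.0157 0.312 ]
0.312 160 [ 0.545  -0.0381  0.312 ] [0.5634 0.0162 0.32  ]
0.32 171 [ 0.5455 -0.0383  0.3201] [0.5633 0.0169 0.328 ]
0.328 218 [ 0.5416 -0.0388  0.328 ] [0.563 0.017 0.336]
0.336 159 [ 0.5432 -0.0391  0.336 ] [0.5629 0.0178 0.344 ]
[ 0.55531426 -0.01438815  0.10329655]
```

View pics/s3z.png

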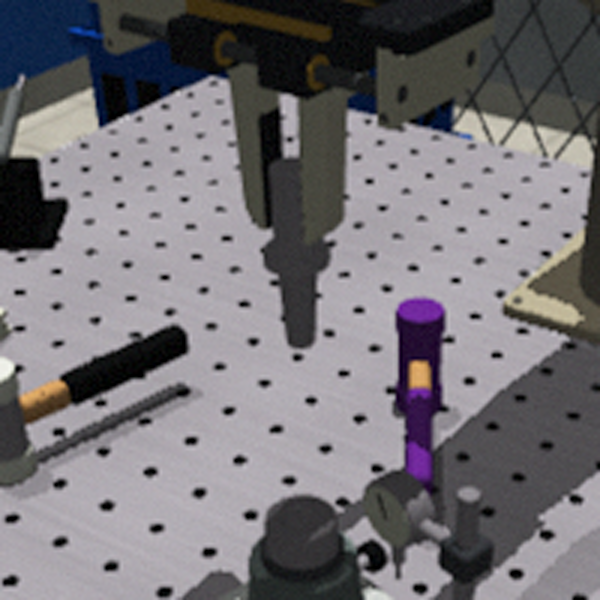

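Call:
{"api": "play_rows", "payload": {"plan": [[[1, -0.2, -0.1], 0], [[2, -0.2, -0.13], 0], [[2, 0, 0], 0], [[2, 0, 0], 0], [[2, 0, 0], 0], [[1.5, 0, 0], 0], [[0.5, 0, 0], 0], [[0, 0, 0], 0]]}}

```text
clock: 6.65
tool_pos: [0.5543, -0.0142, 0.1877]
orientation: [-0.486, 0.513, 0.487, 0.513]
wrist_force: [0.3, 0.2, -2.2]
gripper_width: 0.0236
```

```bash
python3 p.py .5555 -.0135 .141
python3 - <<'E'
from m import *
for n in("scene","top"):
    im,d=grab(n,f"pics/{n}4.png")
    W=cloud(n,d)
    P=sel(W,(.5555,-.0135),.03,.162,.176);print(n,"collar",(P.min(0)+P.max(0))/2,np.ptp(P,0))
    P=sel(W,(.5555,-.0135),.03,.09,.108);print("nose",(P.min(0)+P.max(0))/2,np.ptp(P,0))
    if n=="scene":a=cv2.resize(im[130:280,180:330],None,fx=4,fy=4,interpolation=cv2.INTER_CUBIC);cv2.imwrite("pics/s4z.png",a)
E
```

```text
t 6.65 p [ 0.5543 -0.0142  0.1877] jaw 87.0 down [-0.002  0.    -1.   ] w 0.0236 F [ 0.26  0.23 -2.23]
yaw -0.0 dx dy dz cm after yaw [ 4.67 -0.11  0.07] | in current jaw [ 4.67 -0.12  0.07]
scene collar [ 0.55724824 -0.0133279   0.16908531] [0.03102187 0.03535219 0.01378375]
nose [ 0.5562156  -0.01486699  0.09803452] [0.04686076 0.04684916 0.01604097]
top collar [ 0.54373375 -0.01037397  0.17220315] [0.01177765 0.02765943 0.00709479]
nose [ 0.54933216 -0.01262727  0.09940935] [0.03390897 0.04175875 0.01701249]
```

View pics/s4z.png

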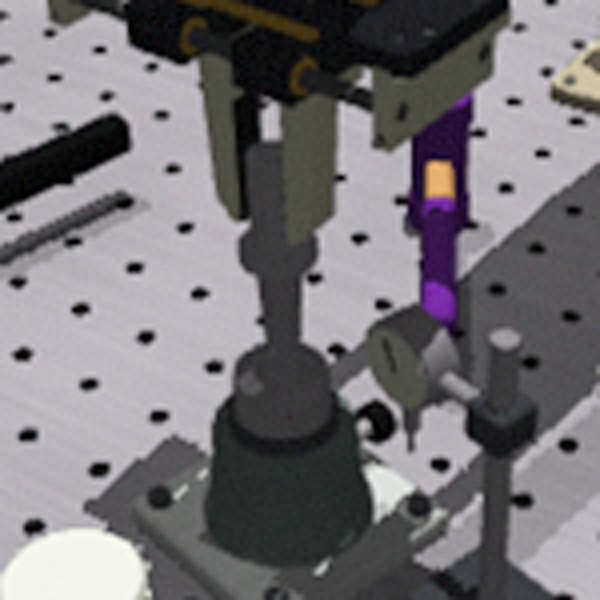

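Call:
{"api": "play_rows", "payload": {"plan": [[[0.5, -0.05, 0], 0], [[0.5, 0, 0], 0], [[0.5, 0, 0], 0], [[0.5, 0, 0], 0], [[0.5, 0, 0], 0], [[0.3, 0, 0], 0], [[0.2, 0, 0], 0], [[0, 0, 0], 0]]}}

```text
clock: 7.55
tool_pos: [0.5551, -0.0142, 0.1583]
orientation: [-0.487, 0.513, 0.487, 0.513]
wrist_force: [-0.1, -0.6, -2.4]
gripper_width: 0.0232
```

```bash
python3 p.py .5555 -.0135 .141
```

```text
t 7.55 p [ 0.5551 -0.0142  0.1583] jaw 87.0 down [-0.001  0.    -1.   ] w 0.0232 F [-0.08 -0.59 -2.41]
yaw -0.0 dx dy dz cm after yaw [ 1.73 -0.03  0.07] | in current jaw [ 1.73 -0.04  0.07]
```

Call:
{"api": "play_rows", "payload": {"plan": [[[0.4, 0, 0], 0], [[0.4, 0, 0], 0], [[0.4, 0, 0], 0], [[0.2, 0, 0], 0], [[0.2, 0, 0], 0], [[0, 0, 0], 0], [[0, 0, 0], 0], [[0, 0, 0], 0]]}}

```text
clock: 8.35
tool_pos: [0.5553, -0.0144, 0.1424]
orientation: [-0.487, 0.513, 0.487, 0.513]
wrist_force: [1.5, -4.0, -4.6]
gripper_width: 0.0235
```

```bash
python3 p.py .5555 -.0135 .141
python3 - <<'E'
from m import *
for n in("scene",):
    im,d=grab(n,f"pics/{n}5.png")
    a=cv2.resize(im[130:280,180:330],None,fx=4,fy=4,interpolation=cv2.INTER_CUBIC);cv2.imwrite("pics/s5z.png",a)
E
```

```text
t 8.35 p [ 0.5553 -0.0144  0.1424] jaw 86.99 down [-0. -0. -1.] w 0.0235 F [ 1.53 -3.98 -4.65]
yaw -0.0 dx dy dz cm after yaw [ 0.14 -0.02  0.1 ] | in current jaw [ 0.14 -0.02  0.1 ]
```

View pics/s5z.png

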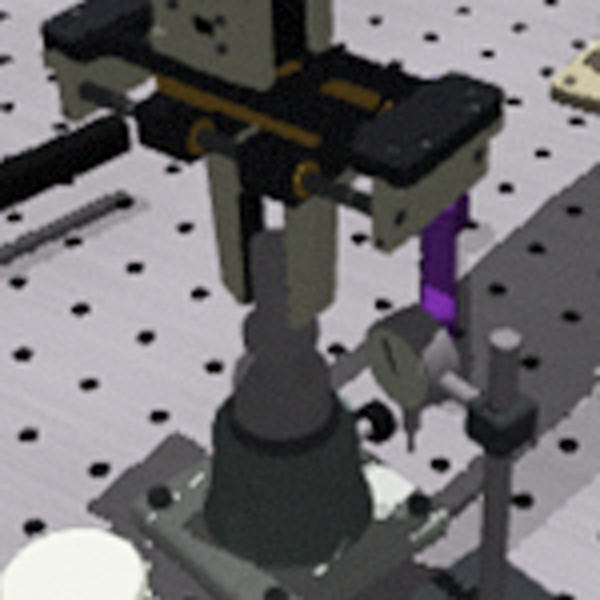

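Call:
{"api": "play_rows", "payload": {"plan": [[[0, 0, -0.1], 0], [[0, -0.05, 0], 0], [[0, 0, 0], 0], [[0.1, 0, 0], 0], [[0.1, 0, 0], 0], [[0, 0, 0], 0], [[0, 0, 0], 0], [[0, 0, 0], 0]]}}

```text
clock: 9.2
tool_pos: [0.5557, -0.0151, 0.1406]
orientation: [-0.487, 0.513, 0.487, 0.513]
wrist_force: [-0.7, -0.6, -2.2]
gripper_width: 0.0233
```

```bash
python3 p.py .5555 -.0135 .141
```

```text
t 9.2 p [ 0.5557 -0.0151  0.1406] jaw 87.0 down [-0.  0. -1.] w 0.0233 F [-0.71 -0.57 -2.19]
yaw -0.0 dx dy dz cm after yaw [-0.04  0.03  0.16] | in current jaw [-0.04  0.03  0.16]
```

Call:
{"api": "play_rows", "payload": {"plan": [[[0.1, 0, 0], 0], [[0.1, 0, 0], 0], [[0, 0, 0], 0], [[0, 0, 0], 0], [[0, 0, 0], 0], [[0, 0, 0], 0], [[0, 0, 0], 0], [[0, 0, 0], 0]]}}

```text
clock: 10.0
tool_pos: [0.5557, -0.0152, 0.1385]
orientation: [-0.487, 0.513, 0.487, 0.513]
wrist_force: [-0.8, 0.0, -1.9]
gripper_width: 0.0233
```

```bash
python3 p.py .5557 -.0151 .141
```

```text
t 10.0 p [ 0.5557 -0.0152  0.1385] jaw 87.0 down [-0.  0. -1.] w 0.0233 F [-0.83  0.02 -1.93]
yaw -0.0 dx dy dz cm after yaw [-0.25 -0.    0.01] | in current jaw [-0.25  0.    0.01]
```

Now release, opening partially (to stay clear of the dial).

Call:
{"api": "play_rows", "payload": {"plan": [[[0, 0, 0], 0], [[0, 0, 0], 0], [[0, 0, 0], 0], [[0, 0, 0], 0], [[0, 0, 0], 0], [[0, 0, 0], 0], [[0, 0, 0], 0], [[0, 0, 0], 0]], "grip": 0.55}}

```text
clock: 10.8
tool_pos: [0.5558, -0.0152, 0.1386]
orientation: [-0.487, 0.513, 0.487, 0.513]
wrist_force: [0.5, -0.9, 0.6]
gripper_width: 0.0421
```

Call:
{"api": "play_rows", "payload": {"plan": [[[-0.5, 0, 0], 0], [[-1, 0, 0], 0], [[-2, 0, 0], 0], [[-2.5, 0, 0], 0], [[-3, 0, 0], 0], [[-3, 0, 0], 0], [[-2, 0, 0], 0], [[0, 0, 0], 0]]}}

```text
clock: 11.6
tool_pos: [0.5577, -0.0154, 0.2838]
orientation: [-0.489, 0.511, 0.485, 0.515]
wrist_force: [1.2, -0.1, 1.2]
gripper_width: 0.042
```

```bash
cat > chk.py <<'E'
from m import *
import sys
im,d=grab("scene",f"pics/{sys.argv[1]}.png")
W=cloud("scene",d)
P=sel(W,(.5555,-.0145),.03,.11,.2)
for z in np.arange(.106,.19,.006):
    q=P[(P[:,2]>=z)&(P[:,2]<z+.006)]
    if len(q):print(z.round(3),len(q),((q.min(0)+q.max(0))/2).round(4),np.ptp(q,0).round(4))
print("ztop",np.percentile(P[:,2],[98,99.5]).round(4))
a=cv2.resize(im[130:280,180:330],None,fx=4,fy=4,interpolation=cv2.INTER_CUBIC);cv2.imwrite(f"pics/{sys.argv[1]}z.png",a)
E
python3 chk.py s6
```

```text
0.106 5 [ 0.563  -0.0096  0.1112] [0.0035 0.0065 0.001 ]
0.112 4 [ 0.5628 -0.0082  0.115 ] [0.0151 0.0183 0.0059]
0.118 42 [ 0.5613 -0.0108  0.121 ] [0.0244 0.0265 0.0058]
0.124 110 [ 0.5568 -0.0151  0.127 ] [0.035  0.0369 0.0059]
0.13 34 [ 0.5573 -0.015   0.1329] [0.0196 0.0224 0.0057]
0.136 34 [ 0.5598 -0.0134  0.1389] [0.0152 0.0213 0.0058]
0.142 36 [ 0.5598 -0.0127  0.145 ] [0.0152 0.0195 0.0058]
0.148 33 [ 0.5593 -0.0122  0.151 ] [0.0157 0.0184 0.0056]
0.154 31 [ 0.5598 -0.0118  0.1569] [0.0157 0.0171 0.0056]
0.16 38 [ 0.5599 -0.0116  0.1629] [0.0165 0.0188 0.0057]
0.166 73 [ 0.556  -0.0154  0.1691] [0.0249 0.0239 0.0058]
0.172 45 [ 0.5554 -0.0138  0.1729] [0.02   0.0202 0.0017]
ztop [0.1733 0.1736]
```

View pics/s6z.png

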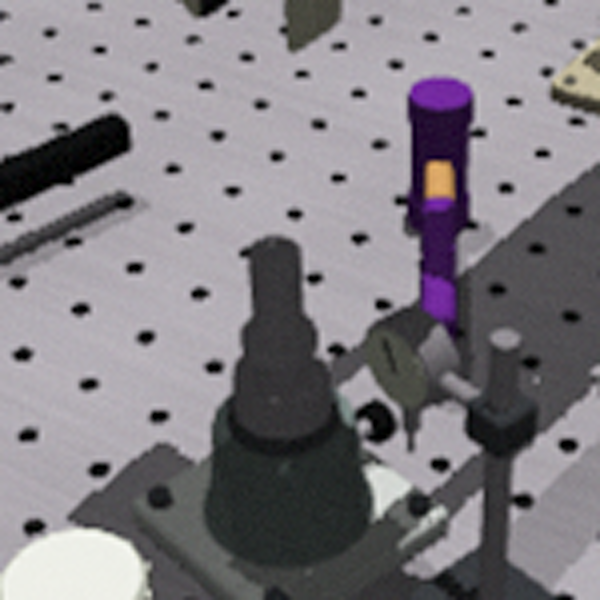

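The arbor stands upright, released, about 14 mm proud (crop ≈(275,310)). Next is the mallet.

```bash
python3 p.py .488 -.3055 .15 78
```

```text
t 11.65 p [ 0.5569 -0.0154  0.2813] jaw 87.0 down [ 0.004 -0.001 -1.   ] w 0.0416 F [0.61 0.22 0.32]
yaw 9.0 dx dy dz cm after yaw [ 13.13   0.71 -29.81] | in current jaw [ 13.11   5.42 -29.33]
```

Call:
{"api": "play_rows", "payload": {"plan": [[[0, 0, 0], 4.5], [[0, 0, 0], 4.5], [[0, 0.1, -4.5], 0], [[0, 0.1, -4.8], 0], [[0.5, 0.1, -4.8], 0], [[1, 0.1, -4.8], 0], [[1, 0.2, -4.8], 0], [[2, 0.1, -4], 0]], "grip": 0.1}}

```text
clock: 12.45
tool_pos: [0.4904, -0.2871, 0.2333]
orientation: [-0.445, 0.55, 0.444, 0.55]
wrist_force: [0.3, -0.1, 0.5]
gripper_width: 0.0839
```

Call:
{"api": "play_rows", "payload": {"plan": [[[3, 0, -1.5], 0], [[3, 0, -0.6], 0], [[2.6, 0, 0], 0], [[0, 0, 0], 0], [[0, 0, 0], 0], [[0, 0, 0], 0], [[0, 0, 0], 0], [[0, 0, 0], 0]]}}

```text
clock: 13.25
tool_pos: [0.4878, -0.3056, 0.1492]
orientation: [-0.446, 0.549, 0.444, 0.55]
wrist_force: [-0.0, 0.4, -0.0]
gripper_width: 0.0836
```

```bash
python3 p.py .488 -.3055 .0285 78; python3 - <<'E'
from m import *
im,d=grab("scene","pics/s7.png")
cv2.imwrite("pics/s7z.png",cv2.resize(im[80:230,90:240],None,fx=4,fy=4,interpolation=cv2.INTER_CUBIC))
E
```

```text
t 13.25 p [ 0.4878 -0.3056  0.1492] jaw 78.03 down [ 0.002 -0.001 -1.   ] w 0.0836 F [-0.03  0.43 -0.  ]
yaw 0.03 dx dy dz cm after yaw [ 1.207e+01 -2.000e-02  1.000e-02] | in current jaw [1.207e+01 1.000e-02 2.000e-02]
```

View pics/s7z.png

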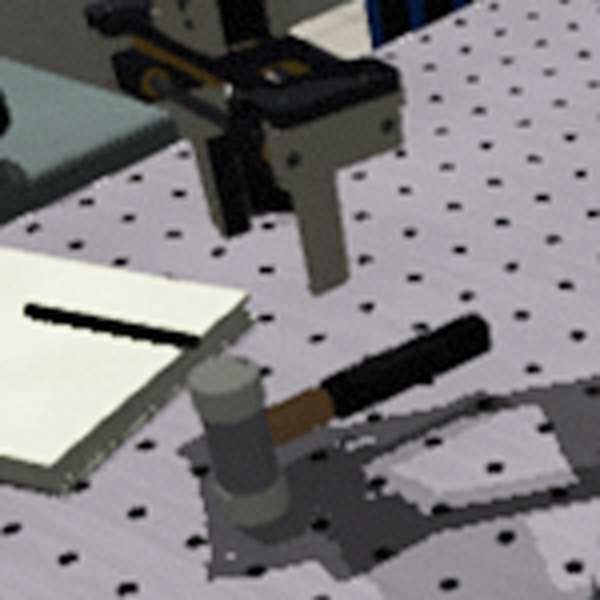

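The gripper straddles the handle just behind the head (crop ≈(300,415)). Lowering.

Call:
{"api": "play_rows", "payload": {"plan": [[[2, 0, 0], 0], [[2.5, 0, 0], 0], [[2.5, 0, 0], 0], [[2, 0, 0], 0], [[1.5, 0, 0], 0], [[1, 0, 0], 0], [[0.5, 0, 0], 0], [[0, 0, 0], 0]]}}

```text
clock: 14.1
tool_pos: [0.487, -0.3053, 0.0275]
orientation: [-0.445, 0.55, 0.445, 0.549]
wrist_force: [-0.7, 0.1, -0.3]
gripper_width: 0.0835
```

Call:
{"api": "play_rows", "payload": {"plan": [[[0, 0, 0], 0], [[0, 0, 0], 0], [[0, 0, 0], 0], [[0, 0, 0], 0], [[0, 0, 0], 0], [[0, 0, 0], 0], [[0, 0, 0], 0], [[0, 0, 0], 0]], "grip": 1, "newtons": 60}}

```text
clock: 14.9
tool_pos: [0.4869, -0.3053, 0.0276]
orientation: [-0.445, 0.55, 0.445, 0.549]
wrist_force: [-1.4, -0.4, 0.6]
gripper_width: 0.0243
```

Call:
{"api": "play_rows", "payload": {"plan": [[[-0.5, 0, 0], 0], [[-0.5, 0, 0], 0], [[-0.5, 0, 0], 0], [[-0.5, 0, 0], 0], [[0, 0, 0], 0], [[0, 0, 0], 0], [[0, 0, 0], 0], [[0, 0, 0], 0]]}}

```text
clock: 15.7
tool_pos: [0.4868, -0.3051, 0.0473]
orientation: [-0.445, 0.55, 0.445, 0.549]
wrist_force: [-1.2, -0.4, -4.5]
gripper_width: 0.0197
```

```bash
python3 p.py .488 -.3055 .2435; python3 - <<'E'
from m import *
for n in("scene","top"):
    im,d=grab(n,f"pics/{n}8.png");W=cloud(n,d)
    P=sel(W,(.533,-.317),.035,.1,.13)
    z=np.median(P[:,2]); q=P[P[:,2]>.11]
    print(n,len(q),((q.min(0)+q.max(0))/2).round(4),np.ptp(q,0).round(4),np.linalg.lstsq(np.c_[q[:,:2],np.ones(len(q))],q[:,2],rcond=None)[0].round(3))
    if n=="scene":cv2.imwrite("pics/s8z.png",cv2.resize(im[80:230,90:240],None,fx=4,fy=4,interpolation=cv2.INTER_CUBIC))
E
```

```text
t 15.7 p [ 0.4868 -0.3051  0.0473] jaw 78.01 down [-0.001  0.    -1.   ] w 0.0197 F [-1.23 -0.42 -4.48]
yaw -0.0 dx dy dz cm after yaw [-19.62  -0.13  -0.02] | in current jaw [-1.962e+01 -1.200e-01 -1.000e-02]
scene 146 [ 0.5336 -0.3146  0.1124] [0.0378 0.0405 0.0047] [-0.01  -0.017  0.113]
  return _methods._mean(a, axis=axis, dtype=dtype,
  ret = ret.dtype.type(ret / rcount)
Traceback (most recent call last):
ValueError: zero-size array to reduction operation minimum which has no identity
```

View pics/s8z.png

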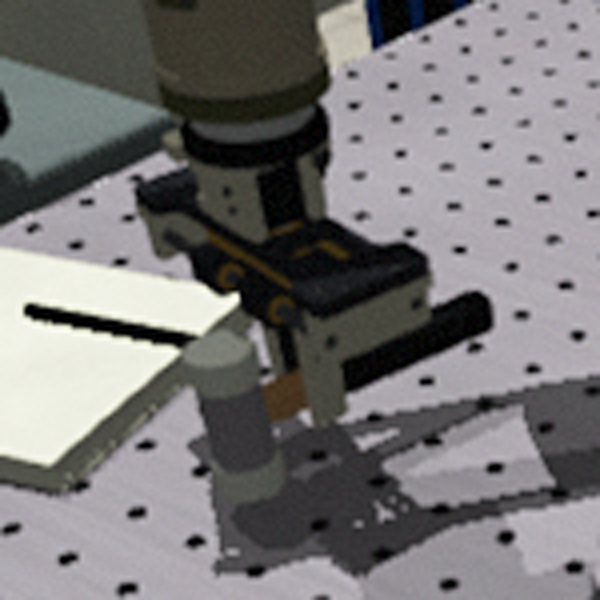

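The mallet is level in the gripper with its head at crop ≈(230,420), lifted 2 cm. Lifting higher and carrying it over the arbor.

Call:
{"api": "play_rows", "payload": {"plan": [[[-1.5, 0, 0], 0], [[-2.5, 0, 0], 0], [[-3, 0, 0], 0], [[-3.5, 0, 0], 0], [[-3.5, 0, 0], 0], [[-3, 0, 0], 0], [[-1.5, 0, 0], 0], [[-0.5, 0, 0], 0]]}}

```text
clock: 16.6
tool_pos: [0.4879, -0.3059, 0.2405]
orientation: [-0.446, 0.549, 0.444, 0.55]
wrist_force: [-0.6, 0.1, -4.4]
gripper_width: 0.0199
```

```bash
python3 p.py .5089 -.0057 .24
```

```text
t 16.6 p [ 0.4879 -0.3059  0.2405] jaw 78.0 down [ 0.003 -0.003 -1.   ] w 0.0199 F [-0.59  0.07 -4.44]
yaw -0.0 dx dy dz cm after yaw [ 0.05  4.18 29.8 ] | in current jaw [-2.00e-02  4.18e+00  2.98e+01]
```

Call:
{"api": "play_rows", "payload": {"plan": [[[0, 0.3, 2], 0], [[0, 0.5, 3.5], 0], [[0, 0.6, 4.5], 0], [[0, 0.6, 4.5], 0], [[0, 0.6, 4.5], 0], [[0, 0.6, 4.3], 0], [[0, 0.5, 3.5], 0], [[0, 0.3, 2], 0]]}}

```text
clock: 17.4
tool_pos: [0.5061, -0.0114, 0.2353]
orientation: [-0.444, 0.55, 0.447, 0.548]
wrist_force: [0.7, 0.3, -3.8]
gripper_width: 0.0198
```

Call:
{"api": "play_rows", "payload": {"plan": [[[0, 0.18, 1], 0], [[0, 0, 0], 0], [[0, 0, 0], 0], [[0, 0, 0], 0], [[0, 0, 0], 0], [[0, 0, 0], 0], [[0, 0, 0], 0], [[0, 0, 0], 0]]}}

```text
clock: 18.2
tool_pos: [0.5081, -0.0054, 0.2377]
orientation: [-0.445, 0.55, 0.445, 0.55]
wrist_force: [0.2, -0.1, -5.1]
gripper_width: 0.0195
```

```bash
python3 p.py .5089 -.0057 .205; cat > chk2.py <<'E'
from m import *
import sys
im,d=grab("scene",f"pics/{sys.argv[1]}.png");W=cloud("scene",d)
P=sel(W,(.5555,-.0145),.045,.23,.36);P=P[P[:,0]>.53]
t=np.percentile(P[:,2],97);q=P[P[:,2]>t-.006]
print("head",len(q),((q.min(0)+q.max(0))/2).round(4),np.ptp(q,0).round(4),np.linalg.lstsq(np.c_[q[:,:2],np.ones(len(q))],q[:,2],rcond=None)[0].round(3),"t",t)
P=sel(W,(.5555,-.0145),.022,.106,.2)
for z in np.arange(.106,.19,.003):
    q=P[(P[:,2]>=z)&(P[:,2]<z+.003)]
    if len(q):print(z.round(3),len(q),((q.min(0)+q.max(0))/2)[:2].round(4),np.ptp(q,0)[:2].round(4))
cv2.imwrite(f"pics/{sys.argv[1]}z.png",cv2.resize(im[100:250,180:330],None,fx=4,fy=4,interpolation=cv2.INTER_CUBIC))
E
python3 chk2.py s9
```

```text
t 18.2 p [ 0.5081 -0.0054  0.2377] jaw 77.98 down [ 0. -0. -1.] w 0.0195 F [ 0.18 -0.14 -5.06]
yaw -0.0 dx dy dz cm after yaw [ 3.27 -0.09 -0.02] | in current jaw [ 3.27 -0.09 -0.02]
head 115 [0.5347 0.0068 0.3547] [0.0091 0.0413 0.0105] [ 2.563 -0.553 -1.01 ] t 0.3553883955263564
0.106 12 [ 0.5552 -0.0065] [0.0201 0.0179]
0.109 9 [ 0.5609 -0.0125] [0.0095 0.0144]
0.112 1 [ 0.5654 -0.0101] [0. 0.]
0.118 19 [ 0.5611 -0.0094] [0.0225 0.0228]
0.121 21 [ 0.5616 -0.0107] [0.0233 0.0259]
0.124 89 [ 0.556  -0.0148] [0.0346 0.0356]
0.127 28 [ 0.5588 -0.0088] [0.0276 0.0221]
0.13 14 [ 0.5586 -0.0151] [0.0165 0.0236]
0.133 18 [ 0.5605 -0.0114] [0.0138 0.0156]
0.136 15 [ 0.5601 -0.0138] [0.015 0.021]
0.139 18 [ 0.5625 -0.0131] [0.0105 0.0194]
0.142 19 [ 0.56   -0.0127] [0.0138 0.0195]
0.145 14 [ 0.5596 -0.0121] [0.016  0.0173]
0.148 18 [ 0.5622 -0.0123] [0.0113 0.0187]
0.151 19 [ 0.5593 -0.0125] [0.0144 0.0189]
0.154 16 [ 0.5593 -0.0124] [0.0143 0.0171]
0.157 19 [ 0.5593 -0.0123] [0.0145 0.0182]
0.16 19 [ 0.5587 -0.0122] [0.0168 0.0174]
0.163 17 [ 0.5592 -0.0118] [0.0156 0.0173]
0.166 16 [ 0.5583 -0.0143] [0.0164 0.0215]
0.169 51 [ 0.5548 -0.0141] [0.0241 0.0215]
0.172 47 [ 0.5558 -0.0152] [0.0218 0.021 ]
```

View pics/s9z.png

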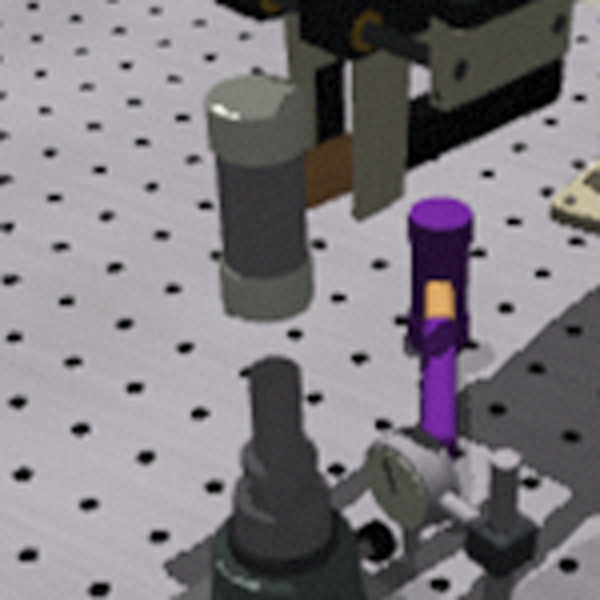

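Head hovers over the arbor's end (crop head (267,290), arbor (275,370)). I check the head's lateral offset numerically.

```bash
python3 - <<'E'
from m import *
im,d=grab("scene");W=cloud("scene",d)
P=sel(W,(.5555,-.0145),.035,.2,.32);P=P[P[:,0]>.535]
for z in np.arange(.2,.32,.008):
    q=P[(P[:,2]>=z)&(P[:,2]<z+.008)]
    if len(q)>6:
        print(z.round(3),len(q),((q.min(0)+q.max(0))/2)[:2].round(4),np.ptp(q,0)[:2].round(4),circ(q))
E
```

```text
0.208 70 [ 0.5604 -0.0154] [0.0294 0.039 ] (array([ 0.55493378, -0.0165181 ]), np.float64(0.01915825793261809))
0.216 93 [ 0.5605 -0.0131] [0.029  0.0336] (array([ 0.55500601, -0.01667161]), np.float64(0.0191549250838773))
0.224 121 [ 0.5572 -0.0147] [0.0359 0.0358] (array([ 0.55522284, -0.01631983]), np.float64(0.018253733687400877))
0.232 85 [ 0.5616 -0.0124] [0.0234 0.0283] (array([ 0.55486911, -0.01689212]), np.float64(0.01746967162869572))
0.24 93 [ 0.5541 -0.0121] [0.0381 0.0271] (array([ 0.55369517, -0.01737506]), np.float64(0.01845828139460297))
0.248 104 [ 0.5542 -0.0131] [0.0383 0.0291] (array([ 0.55226353, -0.01820231]), np.float64(0.019765873253982498))
0.256 109 [ 0.5545 -0.0132] [0.0388 0.0286] (array([ 0.55237559, -0.01817646]), np.float64(0.019702211622447192))
0.264 107 [ 0.5545 -0.0142] [0.0379 0.0322] (array([ 0.55345262, -0.01734982]), np.float64(0.018702669850852203))
0.272 98 [ 0.5581 -0.0132] [0.0304 0.0299] (array([ 0.55488714, -0.01678312]), np.float64(0.017314400822542642))
0.28 92 [ 0.5619 -0.0142] [0.0279 0.0344] (array([ 0.55499361, -0.01677576]), np.float64(0.01878490500223144))
0.288 117 [ 0.5621 -0.013 ] [0.0261 0.0322] (array([ 0.5550768 , -0.01663962]), np.float64(0.01919948094467343))
0.296 291 [ 0.5557 -0.0164] [0.0403 0.0393] (array([ 0.55729201, -0.01495066]), np.float64(0.01496786057919208))
0.304 27 [ 0.5558 -0.0137] [0.0289 0.0288] (array([ 0.55566976, -0.01454956]), np.float64(0.01260934783061275))
```

Call:
{"api": "play_rows", "payload": {"plan": [[[1, -0.05, 0.1], 0], [[1.2, 0, 0], 0], [[0.7, 0, 0], 0], [[0, 0, 0], 0], [[0.8, 0, 0], 0], [[0.5, 0, 0], 0], [[-1.5, 0, 0], 0], [[-1, 0, 0], 0]]}}

```text
clock: 19.1
tool_pos: [0.5089, -0.0042, 0.2221]
orientation: [-0.445, 0.549, 0.445, 0.55]
wrist_force: [0.1, -0.1, -3.7]
gripper_width: 0.0198
```

Call:
{"api": "play_rows", "payload": {"plan": [[[0, 0, 0], 0], [[0, 0, 0], 0], [[0, 0, 0], 0], [[0, 0, 0], 0], [[0, 0, 0], 0], [[0, 0, 0], 0], [[0, 0, 0], 0], [[0, 0, 0], 0]]}}

```text
clock: 19.9
tool_pos: [0.5087, -0.0042, 0.2206]
orientation: [-0.445, 0.55, 0.445, 0.549]
wrist_force: [0.5, 0.5, -4.3]
gripper_width: 0.02
```

```bash
python3 p.py .5089 -.0057 .205; python3 chk2.py s10
```

```text
t 19.9 p [ 0.5087 -0.0042  0.2206] jaw 78.0 down [-0. -0. -1.] w 0.02 F [ 0.48  0.53 -4.32]
yaw -0.0 dx dy dz cm after yaw [ 1.56 -0.05 -0.14] | in current jaw [ 1.56 -0.05 -0.14]
head 133 [0.5348 0.0054 0.3517] [0.0095 0.0442 0.0158] [-1.113  0.086  0.942] t 0.3497142843304505
0.106 3 [ 0.5634 -0.0095] [0.0034 0.0066]
0.112 18 [ 0.5621 -0.0114] [0.0221 0.0276]
0.115 21 [ 0.5612 -0.0109] [0.023  0.0275]
0.118 88 [ 0.5557 -0.015 ] [0.0363 0.036 ]
0.121 24 [ 0.5599 -0.0134] [0.0229 0.0256]
0.124 14 [ 0.5585 -0.0123] [0.016  0.0175]
0.127 19 [ 0.5583 -0.0121] [0.0188 0.0179]
0.13 18 [ 0.5579 -0.0123] [0.018  0.0178]
0.133 15 [ 0.5599 -0.0113] [0.013  0.0172]
0.136 18 [ 0.561  -0.0128] [0.012 0.02 ]
0.139 15 [ 0.5602 -0.0129] [0.0121 0.0192]
0.142 18 [ 0.5603 -0.0123] [0.0126 0.0181]
0.145 14 [ 0.5599 -0.0112] [0.0148 0.0169]
0.148 18 [ 0.56   -0.0128] [0.0147 0.0183]
0.151 20 [ 0.559  -0.0116] [0.0151 0.0192]
0.154 14 [ 0.5618 -0.0115] [0.0102 0.0171]
0.157 20 [ 0.5587 -0.0121] [0.0164 0.0188]
0.16 18 [ 0.562  -0.0115] [0.0113 0.0171]
0.163 59 [ 0.5549 -0.0147] [0.023  0.0234]
0.166 34 [ 0.5566 -0.0146] [0.0202 0.0203]
```

View pics/s10z.png

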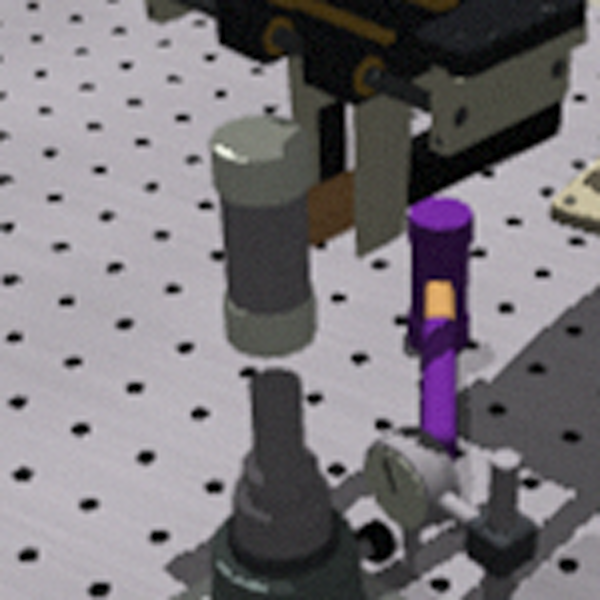

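First tap drove it from ≈14 to ≈8 mm proud (clear of the mallet now). Second tap.

Call:
{"api": "play_rows", "payload": {"plan": [[[1, 0, 0], 0], [[0.8, 0, 0], 0], [[0.8, 0, -0.1], 0], [[0.5, 0, 0], 0], [[-1.5, 0, 0], 0], [[-1.1, 0, 0], 0], [[0, 0, 0], 0], [[0, 0, 0], 0]]}}

```text
clock: 20.75
tool_pos: [0.5091, -0.0053, 0.2166]
orientation: [-0.445, 0.549, 0.445, 0.55]
wrist_force: [0.9, -0.4, -4.8]
gripper_width: 0.0198
```

```bash
python3 p.py .5089 -.0057 .205; python3 chk2.py s11
```

```text
t 20.75 p [ 0.5091 -0.0053  0.2166] jaw 78.0 down [ 0.002 -0.    -1.   ] w 0.0198 F [ 0.94 -0.45 -4.77]
yaw -0.0 dx dy dz cm after yaw [ 1.16  0.01 -0.05] | in current jaw [ 1.16  0.01 -0.05]
head 130 [0.5349 0.0048 0.3504] [0.0097 0.0457 0.018 ] [-1.578  0.134  1.187] t 0.34733673044450225
0.106 17 [ 0.5621 -0.0118] [0.0216 0.0291]
0.109 23 [ 0.5618 -0.0115] [0.022  0.0288]
0.112 85 [ 0.5564 -0.0149] [0.0342 0.0364]
0.115 27 [ 0.5547 -0.0131] [0.027  0.0278]
0.118 14 [ 0.5588 -0.0125] [0.0171 0.0173]
0.121 17 [ 0.5587 -0.0117] [0.016 0.017]
0.124 16 [ 0.5577 -0.0121] [0.0172 0.017 ]
0.127 18 [ 0.5582 -0.0121] [0.0177 0.0155]
0.13 19 [ 0.5589 -0.0125] [0.0171 0.0177]
0.133 14 [ 0.5605 -0.0141] [0.0131 0.022 ]
0.136 17 [ 0.5603 -0.0132] [0.0134 0.0199]
0.139 15 [ 0.5607 -0.013 ] [0.0135 0.0191]
0.142 18 [ 0.5598 -0.0127] [0.015  0.0184]
0.145 16 [ 0.5593 -0.0126] [0.0164 0.0179]
0.148 21 [ 0.5602 -0.0126] [0.0156 0.0182]
0.151 13 [ 0.5594 -0.0126] [0.0158 0.018 ]
0.154 18 [ 0.559  -0.0119] [0.0154 0.0164]
0.157 52 [ 0.555  -0.0144] [0.0241 0.0224]
0.16 46 [ 0.5566 -0.0152] [0.0231 0.0219]
0.187 10 [ 0.565 -0.008] [0.0188 0.0203]
```

View pics/s11z.png

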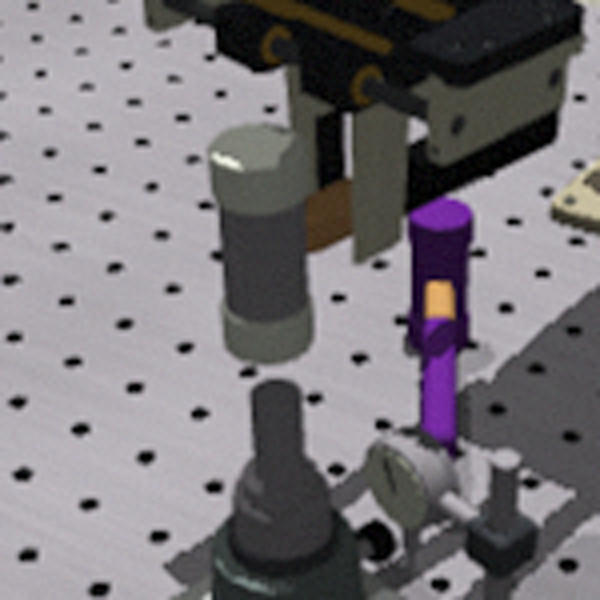

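About 2.5 mm still to go. Two further taps.

Call:
{"api": "play_rows", "payload": {"plan": [[[1.2, 0, 0], 0], [[1, 0, 0], 0], [[1, 0, 0], 0], [[0.1, 0, 0], 0], [[-1.2, 0, 0], 0], [[0, 0, 0], 0], [[1.25, 0, 0], 0], [[-1.5, 0, 0], 0]]}}

```text
clock: 21.6
tool_pos: [0.5061, -0.0049, 0.1928]
orientation: [-0.443, 0.551, 0.447, 0.548]
wrist_force: [-1.2, -0.5, -4.8]
gripper_width: 0.0196
```

Call:
{"api": "play_rows", "payload": {"plan": [[[-1, 0, 0], 0], [[-0.5, 0, 0], 0], [[0, 0, 0], 0], [[0, 0, 0], 0], [[0, 0, 0], 0], [[0, 0, 0], 0], [[0, 0, 0], 0], [[0, 0, 0], 0]]}}

```text
clock: 22.4
tool_pos: [0.5084, -0.0052, 0.2119]
orientation: [-0.445, 0.55, 0.445, 0.549]
wrist_force: [-0.2, -0.8, -4.6]
gripper_width: 0.0194
```

```bash
python3 p.py .5089 -.0057 .205; python3 chk2.py s12
```

```text
t 22.4 p [ 0.5084 -0.0052  0.2119] jaw 78.0 down [-0.  0. -1.] w 0.0194 F [-0.24 -0.75 -4.62]
yaw -0.0 dx dy dz cm after yaw [ 0.69 -0.06 -0.04] | in current jaw [ 0.69 -0.06 -0.04]
head 101 [0.5341 0.0045 0.3489] [0.0081 0.0387 0.0212] [-2.057  0.125  1.439] t 0.344208246815028
0.106 21 [ 0.5573 -0.0097] [0.0314 0.0247]
0.109 52 [ 0.5587 -0.0152] [0.029  0.0362]
0.112 60 [ 0.5574 -0.0134] [0.0335 0.032 ]
0.115 15 [ 0.5592 -0.0125] [0.0156 0.0171]
0.118 17 [ 0.5589 -0.0122] [0.0172 0.0176]
0.121 18 [ 0.5591 -0.0126] [0.0181 0.0177]
0.124 17 [ 0.5588 -0.012 ] [0.0179 0.0174]
0.127 14 [ 0.5604 -0.0145] [0.0132 0.0216]
0.13 18 [ 0.5602 -0.0138] [0.0143 0.0204]
0.133 17 [ 0.5609 -0.0115] [0.0135 0.0166]
0.136 15 [ 0.56   -0.0135] [0.015  0.0183]
0.139 17 [ 0.5608 -0.013 ] [0.0155 0.0182]
0.142 17 [ 0.5599 -0.0128] [0.015 0.018]
0.145 14 [ 0.5599 -0.0126] [0.0151 0.0172]
0.148 19 [ 0.56   -0.0123] [0.0145 0.0182]
0.151 18 [ 0.5598 -0.0112] [0.0151 0.0166]
0.154 23 [ 0.557  -0.0151] [0.0194 0.0251]
0.157 79 [ 0.556  -0.0152] [0.0238 0.0227]
0.187 3 [0.5588 0.0022] [0.0105 0.0011]
```

View pics/s12z.png

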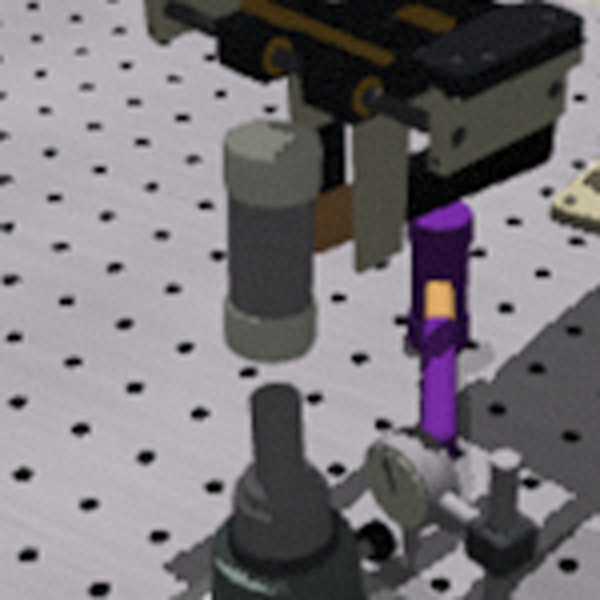

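The head is now tipped up slightly in the grip (crop (270,240), top leaning right), so I measure the collar height precisely against earlier frames' biases.

```bash
cat > top.py <<'E'
from m import *
def meas():
    r=[]
    for k in range(3):
        im,d=grab("scene",None);W=cloud("scene",d)
        a=sel(W,(.5557,-.0152),.009,.145,.185)[:,2]; 
        h=np.hypot(W[...,0]-.5557,W[...,1]+.0152)
        c=W[(h>.0135)&(h<.0165)&(W[...,2]>.108)&(W[...,2]<.135)][:,2]
        n=W[(h>.0195)&(h<.022)&(W[...,2]>.1)&(W[...,2]<.108)][:,2]
        r.append([np.median(a),np.median(c),np.median(n),len(a),len(c),len(n)])
    print(np.round(r,4))
    hd=sel(W,(.5565,-.0152),.018,.27,.32);hd=hd[hd[:,2]>np.percentile(hd[:,2],50)]
    return W
W=meas()
# mallet tilt: axis slope via circle fits on side
P=sel(W,(.5565,-.0145),.04,.17,.31);P=P[P[:,0]>.535]
A=[]
for z in np.arange(.17,.3,.006):
    q=P[(P[:,2]>=z)&(P[:,2]<z+.006)]
    if len(q)>25: c,r=circ(q); A.append([z,*c,r])
print(np.round(A,4))
E
python3 top.py
```

```text
[[ 0.1582  0.1121  0.1039 49.     40.     57.    ]
 [ 0.1582  0.112   0.1039 49.     50.     61.    ]
 [ 0.1584  0.1122  0.1037 51.     48.     57.    ]]
[[ 0.188   0.5563 -0.0153  0.0192]
 [ 0.194   0.5564 -0.0155  0.0196]
 [ 0.2     0.5558 -0.0153  0.0196]
 [ 0.206   0.5563 -0.015   0.0184]
 [ 0.212   0.5554 -0.015   0.0172]
 [ 0.218   0.5545 -0.015   0.0173]
 [ 0.224   0.553  -0.0153  0.0184]
 [ 0.23    0.552  -0.0154  0.0188]
 [ 0.236   0.5524 -0.0149  0.0182]
 [ 0.242   0.5522 -0.0146  0.0178]
 [ 0.248   0.5525 -0.0141  0.0172]
 [ 0.254   0.5522 -0.0138  0.017 ]
 [ 0.26    0.5507 -0.0139  0.0186]
 [ 0.266   0.5506 -0.0141  0.0195]
 [ 0.272   0.5506 -0.0138  0.0193]
 [ 0.278   0.553  -0.0124  0.015 ]
 [ 0.284   0.5576 -0.0147  0.0102]
 [ 0.296   0.5906 -0.0216  0.0546]]
```

Collar top is 8.3 mm above the nose face (8.0 = home), so the gap is ≈0.3 mm. One confirming tap.

Call:
{"api": "play_rows", "payload": {"plan": [[[1.2, 0, 0], 0], [[1, 0, 0], 0], [[0.9, 0, 0], 0], [[-1, 0, 0], 0], [[-2, 0, 0], 0], [[-1.5, 0, 0], 0], [[-1, 0, 0], 0], [[0, 0, 0], 0]]}}

```text
clock: 23.4
tool_pos: [0.5096, -0.0053, 0.2381]
orientation: [-0.446, 0.549, 0.444, 0.55]
wrist_force: [0.1, 0.5, -4.3]
gripper_width: 0.0194
```

```bash
python3 top.py | head -3;python3 p.py .4868 -.3051 .24
```

```text
[[ 0.1582  0.1121  0.1036 53.     36.     62.    ]
 [ 0.1582  0.1123  0.104  47.     39.     55.    ]
 [ 0.1581  0.112   0.1039 47.     43.     54.    ]]
t 23.55 p [ 0.5082 -0.0052  0.2353] jaw 78.0 down [-0.001  0.    -1.   ] w 0.0198 F [-0.15 -0.78 -4.17]
yaw -0.0 dx dy dz cm after yaw [ -0.47  -4.14 -29.78] | in current jaw [ -0.47  -4.14 -29.78]
```

Unchanged: home. Returning the mallet.

Call:
{"api": "play_rows", "payload": {"plan": [[[0, -0.3, -2], 0], [[0, -0.5, -3.5], 0], [[0, -0.6, -4.5], 0], [[0, -0.6, -4.5], 0], [[0, -0.6, -4.5], 0], [[0, -0.6, -4.5], 0], [[0, -0.5, -3.5], 0], [[0, -0.4, -2.5], 0]]}}

```text
clock: 24.35
tool_pos: [0.4861, -0.3045, 0.2346]
orientation: [-0.444, 0.55, 0.445, 0.55]
wrist_force: [-0.0, 0.3, -4.4]
gripper_width: 0.0193
```

Call:
{"api": "play_rows", "payload": {"plan": [[[2, 0, 0], 0], [[3.5, 0, 0], 0], [[3.5, 0, 0], 0], [[3.5, 0, 0], 0], [[3, 0, 0], 0], [[2, 0, 0], 0], [[1, 0, 0], 0], [[0, 0, 0], 0]]}}

```text
clock: 25.15
tool_pos: [0.4858, -0.3011, 0.0487]
orientation: [-0.444, 0.55, 0.447, 0.549]
wrist_force: [-0.3, 0.0, -3.9]
gripper_width: 0.0194
```

```bash
python3 p.py .4868 -.3051 .029; python3 - <<'E'
from m import *
im,d=grab("scene","pics/s14.png")
cv2.imwrite("pics/s14z.png",cv2.resize(im[80:230,90:240],None,fx=4,fy=4,interpolation=cv2.INTER_CUBIC))
E
```

```text
t 25.15 p [ 0.4858 -0.3011  0.0487] jaw 78.0 down [-0.004  0.003 -1.   ] w 0.0194 F [-0.3   0.04 -3.92]
yaw -0.0 dx dy dz cm after yaw [ 1.97 -0.18 -0.37] | in current jaw [ 1.97 -0.19 -0.37]
```

View pics/s14z.png

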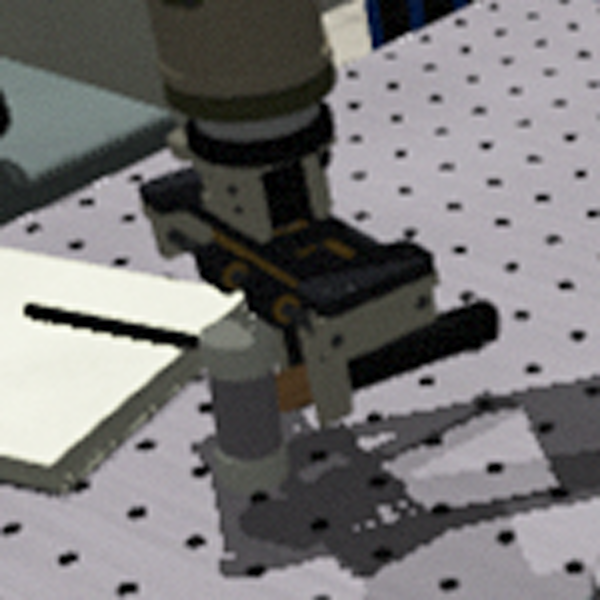

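The head is tilted a few degrees (crop (245,400)). I lower gently so the face beds flat, then release.

Call:
{"api": "play_rows", "payload": {"plan": [[[0.5, 0, 0], 0], [[0.5, 0, 0], 0], [[0.4, 0, 0], 0], [[0.3, 0, 0], 0], [[0.2, 0, 0], 0], [[0.2, 0, 0], 0], [[0, 0, 0], 0], [[0, 0, 0], 0]]}}

```text
clock: 26.0
tool_pos: [0.4873, -0.3023, 0.0302]
orientation: [-0.445, 0.55, 0.445, 0.55]
wrist_force: [-0.1, -0.8, -4.7]
gripper_width: 0.0198
```

```bash
python3 p.py .4868 -.3051 .028
```

```text
t 26.0 p [ 0.4873 -0.3023  0.0302] jaw 78.0 down [ 0.  0. -1.] w 0.0198 F [-0.14 -0.82 -4.68]
yaw -0.0 dx dy dz cm after yaw [ 0.22 -0.01 -0.29] | in current jaw [ 0.22 -0.01 -0.29]
```

Call:
{"api": "play_rows", "payload": {"plan": [[[0.1, 0, 0], 0], [[0.1, 0, 0], 0], [[0.1, 0, 0], 0], [[0, 0, 0], 0], [[0, 0, 0], 0], [[0, 0, 0], 0], [[0, 0, 0], 0], [[0, 0, 0], 0]]}}

```text
clock: 26.8
tool_pos: [0.4874, -0.3023, 0.0272]
orientation: [-0.445, 0.55, 0.445, 0.55]
wrist_force: [0.1, 0.4, -5.0]
gripper_width: 0.0199
```

```bash
python3 p.py .4868 -.3051 .028
```

```text
t 26.8 p [ 0.4874 -0.3023  0.0272] jaw 78.0 down [ 0. -0. -1.] w 0.0199 F [ 0.11  0.37 -5.02]
yaw -0.0 dx dy dz cm after yaw [-0.08 -0.   -0.29] | in current jaw [-0.08 -0.   -0.29]
```

Still hanging; continue down a few mm, one at a time.

Call:
{"api": "play_rows", "payload": {"plan": [[[0.1, 0, 0], 0], [[0.1, 0, 0], 0], [[0.1, 0, 0], 0], [[0, 0, 0], 0], [[0, 0, 0], 0], [[0, 0, 0], 0], [[0, 0, 0], 0], [[0, 0, 0], 0]]}}

```text
clock: 27.6
tool_pos: [0.4873, -0.3023, 0.0242]
orientation: [-0.445, 0.55, 0.445, 0.55]
wrist_force: [0.5, -0.1, -4.8]
gripper_width: 0.0196
```

```bash
python3 p.py .4868 -.3051 .028; python3 - <<'E'
from m import *
im,d=grab("scene","pics/s15.png")
cv2.imwrite("pics/s15z.png",cv2.resize(im[80:230,90:240],None,fx=4,fy=4,interpolation=cv2.INTER_CUBIC))
E
```

```text
t 27.6 p [ 0.4873 -0.3023  0.0242] jaw 78.0 down [ 0. -0. -1.] w 0.0196 F [ 0.53 -0.06 -4.77]
yaw -0.0 dx dy dz cm after yaw [-0.38 -0.   -0.29] | in current jaw [-0.38 -0.   -0.29]
```

View pics/s15z.png

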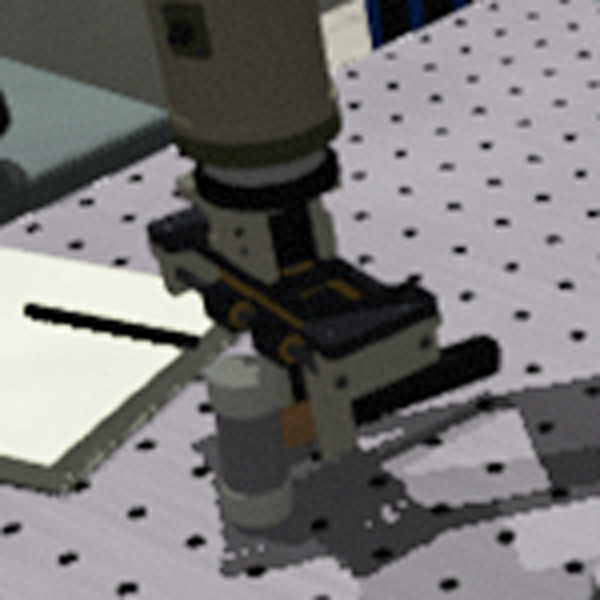

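Head is still hovering just above the bench, tilted. A few more mm.

Call:
{"api": "play_rows", "payload": {"plan": [[[0.1, 0, 0], 0], [[0.1, 0, 0], 0], [[0.1, 0, 0], 0], [[0, 0, 0], 0], [[0, 0, 0], 0], [[0, 0, 0], 0], [[0, 0, 0], 0], [[0, 0, 0], 0]]}}

```text
clock: 28.45
tool_pos: [0.4875, -0.3025, 0.0226]
orientation: [-0.445, 0.55, 0.445, 0.549]
wrist_force: [-6.4, 3.8, 9.2]
gripper_width: 0.0195
```

```bash
python3 p.py .4868 -.3051 .028
```

```text
t 28.45 p [ 0.4875 -0.3025  0.0226] jaw 78.01 down [ 0. -0. -1.] w 0.0195 F [-6.37  3.76  9.2 ]
yaw -0.0 dx dy dz cm after yaw [-0.54  0.01 -0.27] | in current jaw [-0.54  0.01 -0.27]
```

Call:
{"api": "play_rows", "payload": {"plan": [[[-0.1, 0, 0], 0], [[0, 0, 0], 0], [[0, 0, 0], 0], [[0, 0, 0], 0], [[0, 0, 0], 0], [[0, 0, 0], 0], [[0, 0, 0], 0], [[0, 0, 0], 0]], "grip": 1, "newtons": 4}}

```text
clock: 29.25
tool_pos: [0.4873, -0.3024, 0.0222]
orientation: [-0.445, 0.55, 0.445, 0.549]
wrist_force: [-1.9, 0.2, 3.7]
gripper_width: 0.0198
```

Call:
{"api": "play_rows", "payload": {"plan": [[[0, 0, 0], 0], [[0, 0, 0], 0], [[0, 0, 0], 0], [[0, 0, 0], 0], [[0, 0, 0], 0], [[0, 0, 0], 0], [[0, 0, 0], 0], [[0, 0, 0], 0]], "grip": 0.2}}

```text
clock: 30.05
tool_pos: [0.4873, -0.3023, 0.0222]
orientation: [-0.445, 0.55, 0.445, 0.55]
wrist_force: [-0.5, -0.3, -0.2]
gripper_width: 0.0742
```

```bash
python3 p.py .4868 -.3051 .028; python3 - <<'E'
from m import *
im,d=grab("scene","pics/s16.png")
cv2.imwrite("pics/s16z.png",cv2.resize(im[80:230,90:240],None,fx=4,fy=4,interpolation=cv2.INTER_CUBIC))
E
```

```text
t 30.05 p [ 0.4873 -0.3023  0.0222] jaw 78.01 down [ 0. -0. -1.] w 0.0742 F [-0.5  -0.31 -0.18]
yaw -0.0 dx dy dz cm after yaw [-0.58 -0.01 -0.29] | in current jaw [-0.58 -0.01 -0.29]
```

View pics/s16z.png

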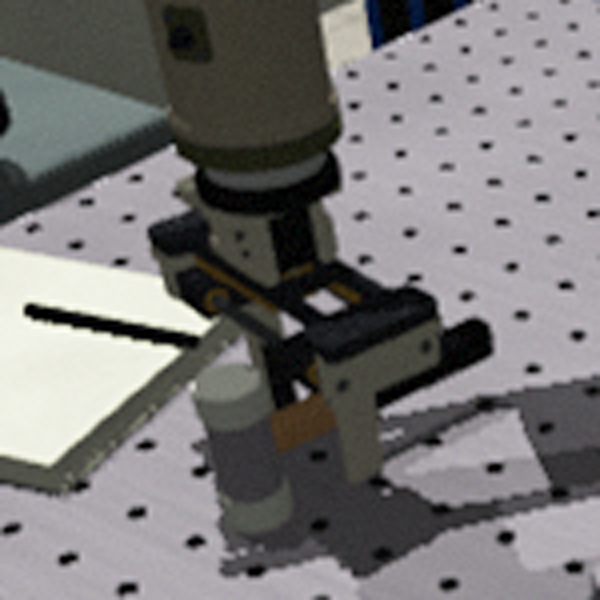

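Released; the mallet has settled standing. Rise and check everything.

Call:
{"api": "play_rows", "payload": {"plan": [[[-1, 0, 0], 0], [[-2, 0, 0], 0], [[-3, 0, 0], 0], [[-4, 0, 0], 0], [[-4, 0, 0], 0], [[-4, 0, 0], 0], [[-2, 0, 0], 0], [[0, 0, 0], 0]]}}

```text
clock: 30.9
tool_pos: [0.4892, -0.3037, 0.2277]
orientation: [-0.448, 0.549, 0.442, 0.55]
wrist_force: [0.1, -0.9, 0.0]
gripper_width: 0.0743
```

```bash
python3 top.py|head -3; python3 - <<'E'
from m import *
im,d=grab("scene","pics/s17.png");W=cloud("scene",d)
P=sel(W,(.53,-.317),.045,.07,.12);q=P[P[:,2]>.088]
print("mallet",((q.min(0)+q.max(0))/2).round(4),np.linalg.lstsq(np.c_[q[:,:2],np.ones(len(q))],q[:,2],rcond=None)[0].round(3))
for nm,c,r,z0,z1 in [("can",(.672,-.048),.05,.045,.055),("dial",(.565,.06),.06,.13,.19),("chuck",(.40,.29),.03,.127,.14),("orange",(.534,.197),.03,.09,.11)]:
    p=sel(W,c,r,z0,z1);print(nm,((p.min(0)+p.max(0))/2).round(4))
P=sel(W,(.5557,-.0152),.025,.11,.17)
for z in np.arange(.12,.16,.008):
    q=P[(P[:,2]>=z)&(P[:,2]<z+.008)];print(z.round(3),circ(q))
E
```

```text
[[ 0.1583  0.1122  0.1038 50.     48.     56.    ]
 [ 0.1584  0.1124  0.1033 49.     44.     53.    ]
 [ 0.1584  0.1121  0.1037 44.     45.     56.    ]]
mallet [ 0.5367 -0.3113  0.0918] [-0.04  -0.052  0.098]
can [ 0.673  -0.0496  0.0485]
dial [0.5769 0.0793 0.1598]
chuck [0.4064 0.2941 0.1302]
orange [0.54   0.2007 0.0978]
0.12 (array([ 0.55527766, -0.01537114]), np.float64(0.011651983241210207))
0.128 (array([ 0.55564259, -0.01486721]), np.float64(0.011030266086126415))
0.136 (array([ 0.55597706, -0.01480339]), np.float64(0.010938291016870525))
0.144 (array([ 0.55573902, -0.01529672]), np.float64(0.011201458503976674))
0.152 (array([ 0.55661056, -0.01425525]), np.float64(0.009037476734324165))
0.16 (array([0., 0.]), np.float64(0.0))Traceback (most recent call last):
  File "top.py", line 14, in <module>
    W=meas()
  File "top.py", line 12, in meas
    hd=sel(W,(.5565,-.0152),.018,.27,.32);hd=hd[hd[:,2]>np.percentile(hd[:,2],50)]
                                                        ~~~~~~~~~~~~~^^^^^^^^^^^^
    return _quantile_unchecked(
        a, q, axis, out, overwrite_input, method, keepdims, weights)
    return _ureduce(a,
                    func=_quantile_ureduce_func,
    ...<5 lines>...
                    overwrite_input=overwrite_input,
                    method=method)
    r = func(a, **kwargs)
    result = _quantile(arr,
                       quantiles=q,
    ...<2 lines>...
                       out=out,
                       weights=wgt)
    slices_having_nans = np.isnan(arr[-1, ...])
                                  ~~~^^^^^^^^^
IndexError: index -1 is out of bounds for axis 0 with size 0
```

View pics/s17.png

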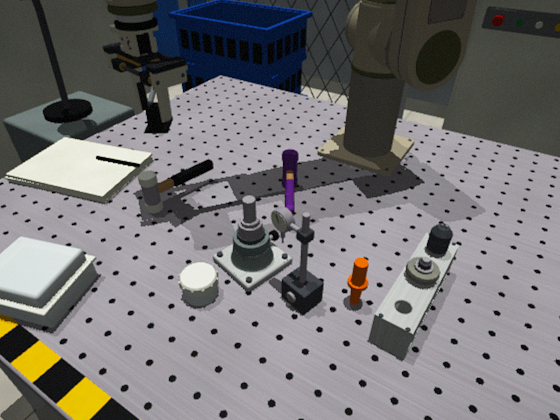

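The arbor is home in the spindle (250,210), the mallet stands on the bench at (150,190), and the gauge, can, other tools and decoys are where they were. Handing in.

```bash
python3 -c "
from bench import ctrl
print(ctrl.hand_in())"
```

```text
the job is handed in; nothing more can be done
None
```

I put the plain arbor in the spindle bore, tapped it home with the mallet, stood the mallet back on the bench and handed the job in at about 31 s. The hand-in reports no verdict, so the results below are my own camera checks.

- **Setting:** released in the bore, the arbor stood about 14 mm proud. The first tap left it about 8 mm proud and the second about 2.5 mm. Two more taps brought it home, and a fifth confirming tap changed nothing. The mallet was lifted clear after every tap.
- **Arbor at the end:** the collar's top face reads 8.3–9.1 mm above the nose face, where 8.0 mm would be exactly home. That puts the gap at about 0.3–0.6 mm on most readings, with one frame reading 1.1 mm. The limit is 1.8 mm. The axis is within about 1 mm of the spindle axis, and the arbor looks upright.
- **Mallet at the end:** it stands released on its face, close to where it was parked. The handle slipped a few degrees in the grip during the later taps, so I lowered it slowly until the face touched the bench before letting go.
- **Other items:** the canister, dial, drill chuck and orange look-alike read within about 2 mm of their starting positions. I checked the wheel arbor and the purple look-alike only by eye, and they appear undisturbed.

One measuring script stopped with an error on the last look, in a part that expected the mallet overhead. It had already printed the heights used above.

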